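Sort the spices, medicines and tea into their organisers

ROBOT

A 6-joint arm with a two-finger parallel gripper is mounted at the origin on a cart in front of the work surface, level with it; the furniture and walls round the work are solid. World frame = base frame: x ahead of the robot, y to its left, z up, the work surface at z = 0. Lengths are in m, angles in rad, forces in N, time in s.
With the tool pointing down it reaches from about 0.3 to 0.75 m from the base axis. Payload 8.5 kg.
Tool frame: the origin (TCP) lies at the very end of the fingers, on their centre line; the grasp point (between the pads) lies 19 mm behind it; z points along the fingers, y is the line along which they close (so a half turn about z gives the same grasp; the last joint's range is limited). The gripper opens to 85 mm and grips with 20 to 120 N. Pads are 22 mm wide; open, the fingers measure 114 mm over their backs; the gripper's body (76 mm by 85 mm) begins 54 mm behind the grasp point. The pads swing forward as they close: fully open they stand 13 mm farther back than shut.
Start: joints at [1.028, 0.381, 1.297, -0, 1.464, -0.215], TCP at [0.177, 0.521, 0.231] pointing down, gripper open.
Joint ranges: [-3.11, 3.11], [-0.89, 2.33], [0.22, 2.48], [-1.42, 4.56], [0.17, 2.85], [-2.88, 2.88]. Speed limits (rad/s): [2.39, 2.39, 3.14, 3.14, 3.14, 3.14].

INTERFACE

Orientations are given as a 3x3 rotation matrix whose columns are the frame's x, y, z axes.
In Python, from bench import arm, grab_frame gives the robot as it stands. The module is installed in compiled form; this text tells all that it offers.
- The arm moves only by the tool arm_command, never from a script. Its argument "series" is one flat list of numbers, 7 for each row, row after row: the turn, a rotation vector about the tool's x, y, z in units of 6 degrees (1.0 is 6 degrees), then the shift along the tool's x, y, z in units of 25 mm (1.0 is 25 mm), then the finger opening in mm, from 0 to 85.4. In form: [rx, ry, rz, tx, ty, tz, claw, rx, ry, rz, tx, ty, tz, claw, ...]. A call has 1 to 20 rows; each row shifts and turns the commanded pose from where the row before left it, along the tool's axes as they then stand; what a row does not reach is not made up. A row lasts 1/8 s, in which the tool goes at most 62.5 mm and 10.7 degrees, less where a joint would pass 70% of its speed; a pose out of reach is approached as far as the arm can. A call is refused whole if a number of a shift passes 1 or a number of a turn 1, either way. A call with a gripper value outside its range is refused whole. The fingers move at their own pace and stop on an object; the grip force is fixed at half the most. Time passes only in rows, so rows that do not move let the fingers close. It gives the time, the measured TCP pose, the force, the opening and the grip force at its end, in the units of the state.
- arm.get_obs(): the state, without advancing time (a new reading comes with each control period).
- grab_frame(name): name is "scene" or "top" or "wrist"; returns a dict with "pixels" (480x640x3 uint8, red, green, blue), "K" (3x3 intrinsics, pixels), "T" (4x4, takes a point from camera to world coordinates); the wrist camera has in their place "T_tool_cam" (4x4, takes a point from camera to tool coordinates, whose origin is the TCP and whose axes are the flange's). Camera axes: x right, y up, looking along -z (the intrinsics and any distortion apply to the point x, -y, -z); pixel columns grow to the right and rows downward; lengths in m; the calibration is good to about 2 mm. A picture is of the moment at which its call begins: read the wrist's pose just before it. There is no depth.
- arm.hand_in(): hands the job in; it is judged then, once.
The state is a dict: "clock": time; "qpos": joint angles; "qd": joint speeds; "joint_efforts": joint torques, N m; "position": TCP position; "tcp_rot": TCP orientation; "contact_force": force on the tool from outside, world axes, zero at the start; "ft_torque": the same for the moment, N m; "opening": opening from 0.0 (shut) to 1.0 (fully open); "gripper_force": force on a finger pad.
Only numpy, scipy, OpenCV 4.12 (cv2) and the standard library are available. Lean on these libraries where they do the work, as an engineer would, in place of code of your own. Each camera call takes 0.05 s, during which the arm holds its last target. There are 200 camera calls.

TASK

Sort the things left on the worktop: stand the two spice jars upright in the wooden caddy, one in each half; put the dropper bottle (standing) and the flat vitamin box (lying flat, wholly inside the rim) on the blue medicine tray, side by side; and stand the tea box upright in the green bin. Knock nothing over, and leave the candle and the checked cup where they stand.

Things in the scene. Friction and masses are not known exactly. Their poses are not given: they have to be found in the camera images.
- red_cap_jar_center (a point): centre (half-way up) of the spice jar with the red cap and dark blue label: upright round jar, 45 mm across, 109 mm tall, loose; z up along its height
- black_cap_jar_center (a point): centre (half-way up) of the spice jar with the black cap and red and white label: upright round jar, 40 mm across, 102 mm tall, loose; z up along its height
- dropper_bottle_center (a point): centre (half-way up) of the slim amber dropper bottle with a tapered black dropper cap: 33 mm across, 102 mm tall, loose, standing; the glass body is full width up to about 60 mm above its foot, above it the cap is narrower; z up along its height
- vitamin_box_center (a point): centre of the flat white and pale green vitamin carton: 55 mm along its x, 112 mm along its y, about 18 mm thick (z up), loose, lying flat; grasp it across its x
- tea_box_center (a point): centre (half-way up) of the upright green and white tea carton: 50 mm along its x, 64 mm along its y, 107 mm tall (z up), loose; grasp it across its x
- spice_caddy: wooden open caddy for spices, fixed where it stands; origin at the centre of its underside, 110 mm along its x, 150 mm along its y, rim 30 mm high, floor and walls 4 mm thick; a divider wall along its x through the middle parts it into two equal halves, each 102 mm by 69 mm inside, centred at y = +36.5 and y = -36.5 mm
- medicine_tray: blue shallow tray for medicines, fixed where it stands; origin at the centre of its underside, 145 mm along its x, 170 mm along its y, rim only 10 mm high, floor and rim 4 mm thick; wide enough for the vitamin box with its long side along the tray's x on one side and the bottle on the other
- tea_bin: green open bin for tea, fixed where it stands; origin at the centre of its underside, 110 mm square outside, rim 30 mm high, floor and walls 4 mm thick
- candle: small tea light in a round metal case, 38 mm across, 18 mm high, loose, stands among the things; origin at the centre of its underside; not to be moved. Behind it (beyond it from the robot) stands a microwave oven 263 mm high, fixed: its front face is at x = 0.61, with a door grip out to x = 0.585, and it reaches from y = -0.09 to y = 0.41; keep the gripper and wrist clear of it
- cup: white cup with red and blue checks, 74 by 97 mm with its handle, 62 mm high, loose, at the right of the worktop; origin at the centre of its underside; not to be moved
Not all that is in view belongs to the job. Leave any yellow look-alike of the part that bears dropper_bottle_center alone.

How it is judged:
At the end, for the whole second after the job is handed in: one spice jar upright on the floor of each half of the caddy; dropper bottle upright and vitamin box flat (2 degrees) on the floor of the medicine tray inside its rim; tea box upright on the floor of the tea bin (upright: within 4.5 degrees; heights within 6 mm, vitamin box 3.5 mm) (((x of red_cap_jar_center in the frame of spice_caddy between -0.045 and 0.045 m and y of red_cap_jar_center in the frame of spice_caddy between 0.01 and 0.068 m and z of red_cap_jar_center in the frame of spice_caddy between 0.0525 and 0.0645 m and angle between each of red_cap_jar_center, black_cap_jar_center's own z axis and vertical below 0.08 rad and x of black_cap_jar_center in the frame of spice_caddy between -0.045 and 0.045 m and y of black_cap_jar_center in the frame of spice_caddy between -0.068 and -0.01 m and z of black_cap_jar_center in the frame of spice_caddy between 0.049 and 0.061 m) or (x of red_cap_jar_center in the frame of spice_caddy between -0.045 and 0.045 m and y of red_cap_jar_center in the frame of spice_caddy between -0.068 and -0.01 m and z of red_cap_jar_center in the frame of spice_caddy between 0.0525 and 0.0645 m and angle between each of red_cap_jar_center, black_cap_jar_center's own z axis and vertical below 0.08 rad and x of black_cap_jar_center in the frame of spice_caddy between -0.045 and 0.045 m and y of black_cap_jar_center in the frame of spice_caddy between 0.01 and 0.068 m and z of black_cap_jar_center in the frame of spice_caddy between 0.049 and 0.061 m)) and x of dropper_bottle_center in the frame of medicine_tray between -0.067 and 0.067 m and y of dropper_bottle_center in the frame of medicine_tray between -0.079 and 0.079 m and z of dropper_bottle_center in the frame of medicine_tray between 0.049 and 0.061 m and angle between each of dropper_bottle_center, tea_box_center's own z axis and vertical below 0.08 rad and x of vitamin_box_center in the frame of medicine_tray between -0.045 and 0.045 m and y of vitamin_box_center in the frame of medicine_tray between -0.057 and 0.057 m and z of vitamin_box_center in the frame of medicine_tray between 0.009 and 0.0175 m and angle between vitamin_box_center's own z axis and vertical below 0.035 rad and x of tea_box_center in the frame of tea_bin between -0.035 and 0.035 m and y of tea_box_center in the frame of tea_bin between -0.035 and 0.035 m and z of tea_box_center in the frame of tea_bin between 0.0515 and 0.0635 m); the robot touches nothing.
It fails at once if a jar, the bottle or the tea box is tipped over (angle between any of red_cap_jar_center, black_cap_jar_center, dropper_bottle_center, tea_box_center's own z axis and vertical above 0.7 rad).
It fails at once if the candle or the cup is moved more than 25 mm (distance of any of candle, cup from where it was at the start of the episode above 0.025 m).
It also fails if it takes over 144 s, if anything falls off the work surface, if the arm or the gripper's body presses on something with over 40 N, if the wrist force passes 120 N, or if a joint passes its speed limit or range.

## Working session

There is one attempt and no reset: what is moved stays moved. The work goes in short steps, Python scripts to look and compute and a tool call to move; the robot and the scene stay as the last step left them, time stands still between calls to the robot, and variables do not carry over. Pictures are saved under pics/ and viewed, at most 14 in all, crops included, and the job is handed in when it is done.

Besides the shell and the picture viewer there is one more tool, called as name(argument=value, ...) on one line, values as JSON. arm_command: Moves the arm, as the interface text tells. Its arguments: {"type":"object","properties":{"series":{"type":"array"}},"required":["series"]}

```bash
mkdir -p pics; ls
python3 - <<'E'
from bench import arm, grab_frame
import cv2,numpy as np,pickle
o=arm.get_obs();print(o)
d={}
for n in("scene","top","wrist"):
    f=grab_frame(n);d[n]=f;cv2.imwrite(f"pics/{n}0.png",f["pixels"][:,:,::-1]);print(n,f.keys(),f["K"],f.get("T",f.get("T_tool_cam")))
pickle.dump(d,open("f0.pkl","wb"))
E
```

```text
pics
{'clock': 0.0, 'qpos': array([ 1.02766555e+00,  3.81210106e-01,  1.29828681e+00, -2.89278157e-05,
        1.46357692e+00, -2.15288629e-01]), 'qd': array([ 0.00065588, -0.0003712 ,  0.00074512,  0.00169963,  0.00019627,
        0.00031118]), 'joint_efforts': array([ 5.28856890e-04, -4.48464382e+01, -2.31282467e+01, -8.03263129e-05,
        4.56021240e-03, -8.89391856e-06]), 'position': array([0.17694627, 0.52044431, 0.23069541]), 'tcp_rot': array([[-9.46740274e-01,  3.21997368e-01, -7.40878333e-04],
       [ 3.21998091e-01,  9.46739449e-01, -1.28289423e-03],
       [ 2.88330177e-04, -1.45312905e-03, -9.99998903e-01]]), 'contact_force': array([-0.43124441, -0.34056532, -0.37902566]), 'ft_torque': array([ 0.00539162, -0.02448051,  0.03628651]), 'gripper_force': 0.0, 'opening': 1.0025596890577404}
scene dict_keys(['pixels', 'K', 'T']) [[561.96943777   0.         319.63229194]
 [  0.         561.96943777 250.9815164 ]
 [  0.           0.           1.        ]] [[ 0.80300563  0.35257905 -0.4804893  -0.14118291]
 [-0.59578183  0.49524596 -0.63227799 -0.93114188]
 [ 0.01503241  0.793989
[... 190 characters left out ...]
18344719]
 [  0.           0.           1.        ]] [[-0.05749729  0.86736027 -0.49434828 -0.32634682]
 [-0.99834217 -0.04864265  0.03077034 -0.02944847]
 [ 0.00264256  0.49529795  0.86871915  1.54702049]
 [ 0.          0.          0.          1.        ]]
wrist dict_keys(['pixels', 'K', 'T_tool_cam']) [[422.31640925   0.         316.18192072]
 [  0.         422.31640925 246.28987771]
 [  0.           0.           1.        ]] [[-4.64716635e-04  9.55387600e-01  2.95354562e-01  7.53776417e-02]
 [ 9.99999384e-01  7.41812903e-04 -8.26134188e-04  4.31164976e-04]
 [-1.00837618e-03  2.95353996e-01 -9.55387356e-01 -1.42033862e-01]
 [ 0.00000000e+00  0.00000000e+00  0.00000000e+00  1.00000000e+00]]
```

View pics/scene0.png

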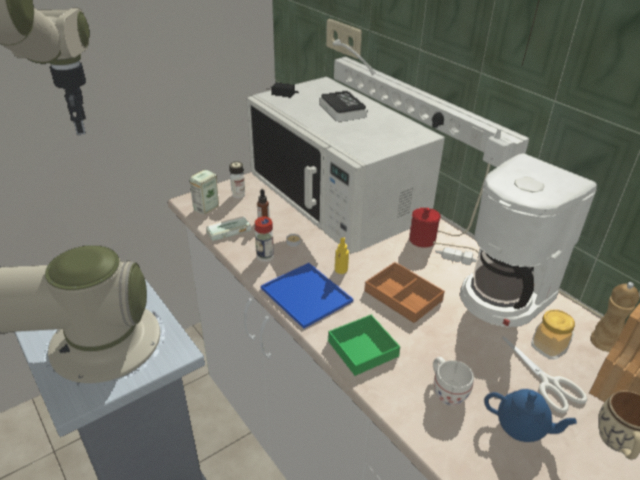

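View pics/top0.png

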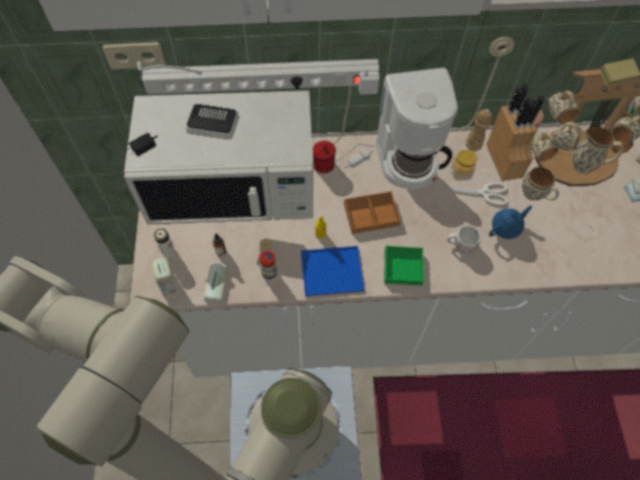

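Both views show the worktop. In the top view: black jar ≈(163,238), tea box (165,273), dropper (219,244), vitamin box (216,281), red jar (268,264), candle behind it (265,243), yellow decoy (321,228), tray (333,271), caddy (373,212), bin (404,265), cup (465,238).

```bash
cat > h.py <<'E'
import numpy as np,pickle,cv2
from scipy.optimize import least_squares
D=np.diag([1,-1,-1.])
def Tw(f,o=None):
    if "T" in f: return f["T"]
    T=np.eye(4);T[:3,:3]=o["tcp_rot"];T[:3,3]=o["position"];return T@f["T_tool_cam"]
def ray(f,uv,T=None):
    T=f["T"] if T is None else T
    d=T[:3,:3]@D@np.linalg.solve(f["K"],[uv[0],uv[1],1]);return T[:3,3],d/np.linalg.norm(d)
def onz(f,uv,z,T=None):
    c,d=ray(f,uv,T);return c+d*(z-c[2])/d[2]
def proj(f,P,T=None):
    T=f["T"] if T is None else T
    p=(np.atleast_2d(P)-T[:3,3])@T[:3,:3]@D@f["K"].T;return p[:,:2]/p[:,2:]
def tri(*rs):
    A=sum(np.eye(3)-np.outer(d,d) for c,d in rs);b=sum((np.eye(3)-np.outer(d,d))@c for c,d in rs)
    X=np.linalg.solve(A,b);return X,[round(1e3*np.linalg.norm(np.cross(X-c,d)),1) for c,d in rs]
E
python3 - <<'E'
import cv2
s=cv2.imread("pics/scene0.png");t=cv2.imread("pics/top0.png")
def crop(im,x,y,w,h,k,n):
    c=cv2.resize(im[y:y+h,x:x+w],None,fx=k,fy=k,interpolation=cv2.INTER_CUBIC)
    for i in range(0,w,20):cv2.putText(c,str(x+i),(i*k,10),0,.35,(0,0,255),1);cv2.line(c,(i*k,12),(i*k,18),(0,0,255),1)
    for i in range(0,h,20):cv2.putText(c,str(y+i),(0,i*k+4),0,.35,(0,0,255),1);cv2.line(c,(24,i*k),(30,i*k),(0,0,255),1)
    cv2.imwrite(n,c)
crop(t,140,220,150,90,5,"pics/t1.png")
crop(s,180,150,150,115,5,"pics/s1.png")
crop(t,290,185,150,115,5,"pics/t2.png")
crop(s,255,255,195,130,4,"pics/s2.png")
E
```

```text
(no output)
```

View pics/t1.png

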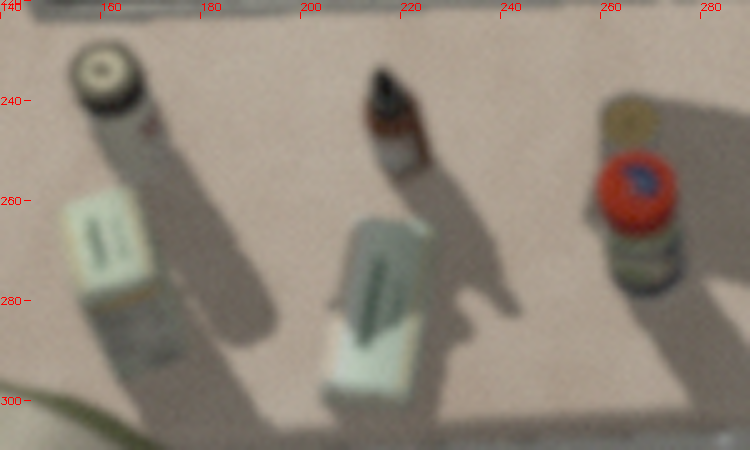

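View pics/s1.png

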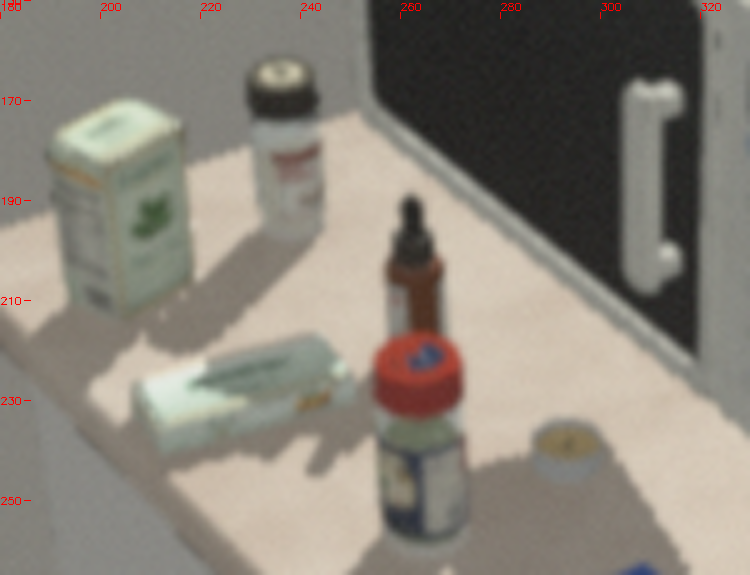

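View pics/t2.png

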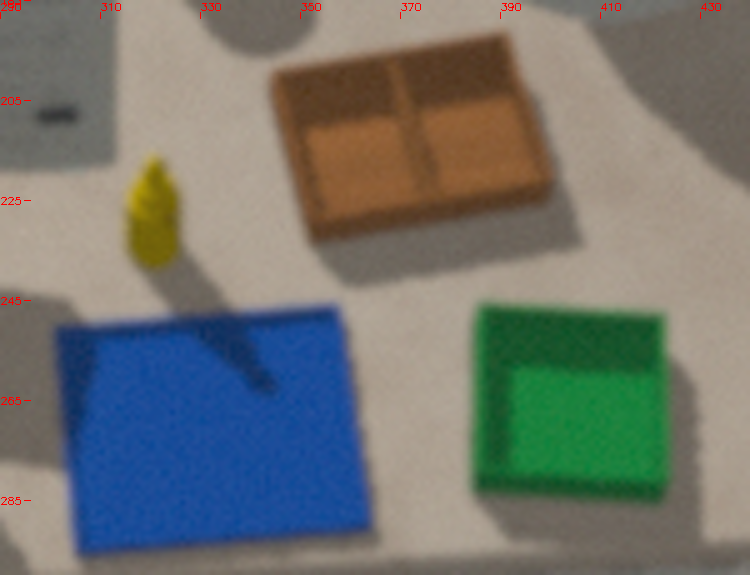

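View pics/s2.png

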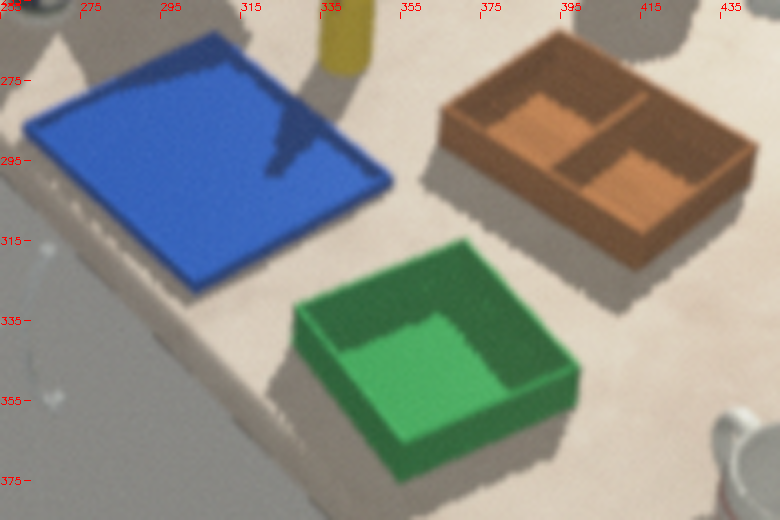

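Crops read (t = 140+px/5 etc.): red cap top (638,188), black cap top (105,73), dropper tip (381,70), tea top corners, vitamin top corners, candle (630,118), plus the rim corners of tray, caddy and bin in both views. Now fitting poses.

Run:
```python
from h import *
d=pickle.load(open("f0.pkl","rb"));s,t=d["scene"],d["top"]
cs=lambda x0,y0,k,L:np.array([(x0+a/k,y0+b/k) for a,b in L])
S1=lambda *L:cs(180,150,5,L);T1=lambda *L:cs(140,220,5,L);S2=lambda *L:cs(255,255,4,L);T2=lambda *L:cs(290,185,5,L)
for n,a,b in [("black top",T1((105,73)),S1((282,73))),("drop tip",T1((381,70)),S1((411,197))),("red top",T1((638,186)),S1((420,352))),("candle",T1((630,118)),S1((567,437)))]:
    print(n,*tri(ray(t,a[0]),ray(s,b[0])))
# boxes: corner order (+x,+y),(+x,-y),(-x,-y),(-x,+y) ; (None skip)
def fit(n,w,l,tp,sp,z0):
    C=np.array([(w,l),(w,-l),(-w,-l),(-w,l)])/2
    def pts(p): c,q=np.cos(p[3]),np.sin(p[3]);return np.c_[C@[[c,q],[-q,c]]+p[:2],np.full(4,p[2])]
    def r(p): P=pts(p);return np.r_[(proj(t,P)-tp).ravel(),(proj(s,P)-sp).ravel()]
    x0=onz(t,tp.mean(0),z0);o=least_squares(r,[*x0[:2],z0,0],loss="soft_l1")
    o2=least_squares(lambda p:r([p[0],p[1],z0,p[2]]),[*x0[:2],0],loss="soft_l1")
    print(n,o.x.round(4),"rms",np.sqrt((o.fun**2).mean()).round(2),"| fixed z",o2.x.round(4),r([*o2.x[:2],z0,o2.x[2]]).round(1))
fit("tray",.145,.170,T2((55,328),(340,308),(372,530),(78,553)),S2((214,32),(393,182),(197,290),(24,127)),.010)
fit("caddy",.110,.150,T2((272,73),(510,33),(553,185),(310,228)),S2((560,30),(757,147),(637,235),(441,105)),.030)
fit("bin",.110,.110,T2((478,305),(663,317),(663,487),(475,480)),S2((464,240),(580,367),(403,442),(297,307)),.030)
fit("tea",.064,.050,T1((62,208),(128,186),(153,272),(85,300)),S1((125,100),(187,135),(112,165),(50,140)),.107)
fit("vit",.112,.055,T1((357,218),(435,228),(412,392),(325,388)),S1((315,333),(355,372),(160,425),(132,385)),.018)
for n,uv,z in [("dropfoot-ish",T1((405,165))[0],.0),("cup",(465,238),.06),("decoy",T2((153,265))[0],0)]: print(n,onz(t,uv,z))
```

```text
black top [0.52223996 0.34275498 0.10376079] [np.float64(1.5), np.float64(1.5)]
drop tip [0.51459897 0.18955686 0.10160111] [np.float64(0.5), np.float64(0.5)]
red top [0.4293864  0.04664426 0.11342146] [np.float64(1.5), np.float64(1.5)]
candle [0.52206626 0.05567771 0.01936767] [np.float64(0.3), np.float64(0.3)]
tray [ 0.4299 -0.1323  0.0079  0.0335] rms 0.43 | fixed z [ 0.4288 -0.1331  0.0342] [-0.  -0.   0.6 -0.6  0.8 -0.1 -0.4  0.3  0.2  0.2  0.6 -0.7 -0.5 -0.1
 -0.9 -0.2]
caddy [ 0.6119 -0.2656  0.0308  0.1224] rms 0.52 | fixed z [ 0.6125 -0.2654  0.1224] [-0.5 -0.6 -0.1  0.2  0.3  0.1 -0.4 -0.8 -0.3 -0.6  0.5  0.2  0.3  0.9
 -1.1  0.5]
bin [ 0.4294 -0.3371  0.0289 -0.1252] rms 0.81 | fixed z [ 0.4288 -0.3375 -0.1247] [-0.7 -0.3  0.3 -0.5  1.3 -0.1 -0.3 -1.1 -0.1 -0.8  0.6  0.3 -0.5  1.4
 -1.9 -0.2]
tea [0.4168 0.3358 0.1028 0.3377] rms 1.58 | fixed z [0.4147 0.3319 0.3386] [-2.4 -0.4  2.2 -2.2  3.8  0.1 -0.8  1.  -0.1 -0.9  0.9 -2.7 -0.3  1.
 -1.5  0.5]
vit [ 0.4086  0.1982  0.0209 -0.1218] rms 1.28 | fixed z [ 0.4097  0.1999 -0.1205] [-2.3 -0.6  1.1 -1.5  0.3  1.5 -1.9  1.1  0.6 -1.   0.8  1.3  0.4  2.4
 -1.5 -0.2]
dropfoot-ish [0.50895229 0.18934562 0.        ]
cup [ 0.48614234 -0.51698268  0.06      ]
decoy [ 0.54307199 -0.10622019  0.        ]
```

arm_command(series=[0,0,-0.91,0,0,0,85,0,0,-0.91,0,0,0,85,0,0,-0.91,0,0,0,85,0,0,-0.91,0,0,0,85,0,0,-0.91,0,0,0,85,0,0,-0.91,0,0,0,85,0,0,-0.91,0,0,0,85])

```text
clock: 1.02
position: [0.177, 0.5206, 0.231]
tcp_rot: [[-0.942, -0.336, -0.0], [-0.336, 0.942, -0.001], [0.001, -0.0, -1.0]]
contact_force: [-0.8, 0.2, 0.2]
opening: 0.998
gripper_force: 0.0
```

```bash
cat > go.py <<'E'
# usage: go.py x y z yaw_deg(of tool y from world +y)  -> total units in tool axes (shift given before any turn)
import sys,numpy as np
from bench import arm
o=arm.get_obs();R=o["tcp_rot"];p=o["position"];a=[float(v) for v in sys.argv[1:]]
yaw=np.degrees(np.arctan2(-R[0,1],R[1,1]))
np.set_printoptions(precision=3,suppress=True)
print("t",round(o["clock"],2),"p",p,"yaw",yaw.round(2),"tilt",np.degrees(np.arccos(-R[2,2])).round(2),"z-axis",R[:,2],"open",round(o["opening"]*85.4,1),"gf",round(o["gripper_force"],1),"F",o["contact_force"])
if len(a)>=3:
    u=R.T@(np.array(a[:3])-p)/.025;print("shift units",u.round(2),"min rows",int(np.ceil(abs(u).max())))
if len(a)>3: print("rz units",round(-(a[3]-yaw)/6,2))
E
python3 go.py 0.415 0.334 0.23 19.4
```

```text
t 1.02 p [0.177 0.521 0.231] yaw 19.62 tilt 0.04 z-axis [-0.    -0.001 -1.   ] open 85.2 gf 0.0 F [-0.827  0.223  0.241]
shift units [ -6.46 -10.23   0.04] min rows 11
rz units 0.04
```

arm_command(series=[0,0,0,-0.54,-0.85,0,85,0,0,0,-0.54,-0.85,0,85,0,0,0,-0.54,-0.85,0,85,0,0,0,-0.54,-0.85,0,85,0,0,0,-0.54,-0.85,0,85,0,0,0,-0.54,-0.85,0,85,0,0,0,-0.54,-0.85,0,85,0,0,0,-0.54,-0.85,0,85,0,0,0,-0.54,-0.85,0,85,0,0,0,-0.54,-0.85,0,85,0,0,0,-0.54,-0.85,0,85,0,0,0,-0.54,-0.85,0,85,0,0,0,0,0,0,85,0,0,0,0,0,0,85])

```text
clock: 2.78
position: [0.4141, 0.3344, 0.2312]
tcp_rot: [[-0.943, -0.333, -0.001], [-0.333, 0.943, -0.0], [0.001, 0.0, -1.0]]
contact_force: [0.2, -0.3, -0.8]
opening: 0.994
gripper_force: 0.0
```

```bash
cat > snap.py <<'E'
import sys;from h import *
from bench import arm,grab_frame
n=sys.argv[1];o=arm.get_obs();f=grab_frame("wrist");pickle.dump((o,f),open(n+".pkl","wb"));cv2.imwrite(f"pics/{n}.png",f["pixels"][:,:,::-1])
E
python3 snap.py w1; python3 go.py 0.415 0.334 0.23
```

```text
t 2.83 p [0.414 0.335 0.231] yaw 19.48 tilt 0.02 z-axis [-0. -0. -1.] open 84.9 gf 0.0 F [0.039 0.374 0.495]
shift units [-0.03 -0.04  0.05] min rows 1
```

View pics/w1.png

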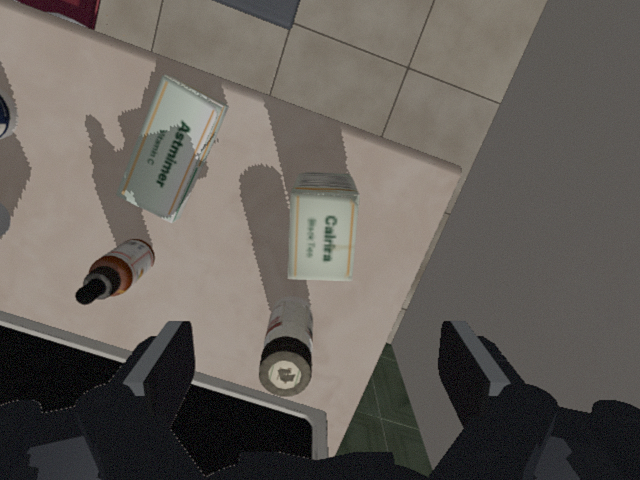

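The wrist view shows the tea box top at (291,192)–(353,281), black cap top centre (286,374), dropper tip (83,296), vitamin box corners (165,77),(227,104),(175,221),(124,190).

Run:
```python
from h import *
np.set_printoptions(precision=4,suppress=True)
o,f=pickle.load(open("w1.pkl","rb"));T=Tw(f,o)
d=pickle.load(open("f0.pkl","rb"));s,t=d["scene"],d["top"]
P=np.array([onz(f,u,.107,T) for u in[(291,192),(358,195),(353,281),(288,278)]]);print(P,P.mean(0))
print([np.linalg.norm(P[i]-P[i-1]).round(4) for i in range(4)], [np.degrees(np.arctan2(*(P[i]-P[i-1])[1::-1])).round(1) for i in range(4)])
P=np.array([onz(f,u,.018,T) for u in[(165,77),(227,104),(175,221),(124,190)]]);print(P,P.mean(0))
print([np.linalg.norm(P[i]-P[i-1]).round(4) for i in range(4)], [np.degrees(np.arctan2(*(P[i]-P[i-1])[1::-1])).round(1) for i in range(4)])
print("black",onz(f,(286,374),.102,T),tri(ray(f,(286,374),T),ray(t,(161,234.6)),ray(s,(236.4,164.6))))
print("drop",onz(f,(83,296),.102,T),tri(ray(f,(83,296),T),ray(t,(216.2,234)),ray(s,(262.2,189.4))))
print("tea c",tri(ray(f,(322.5,236.5),T),ray(t,(161.4,268.4)),ray(s,(203.6,176.5))))
print("tcp px",proj(f,o["position"],T))
```

```text
[[0.3921 0.3103 0.107 ]
 [0.3798 0.3511 0.107 ]
 [0.4358 0.3691 0.107 ]
 [0.4483 0.3268 0.107 ]] [0.414  0.3393 0.107 ]
[np.float64(0.0586), np.float64(0.0426), np.float64(0.0588), np.float64(0.044)] [np.float64(-163.6), np.float64(106.8), np.float64(17.8), np.float64(-73.4)]
[[0.3552 0.1888 0.018 ]
 [0.3584 0.2401 0.018 ]
 [0.4657 0.2239 0.018 ]
 [0.4537 0.1768 0.018 ]] [0.4083 0.2074 0.018 ]
[np.float64(0.0993), np.float64(0.0514), np.float64(0.1085), np.float64(0.0486)] [np.float64(173.1), np.float64(86.5), np.float64(-8.6), np.float64(-104.3)]
black [0.5232 0.3497 0.102 ] (array([0.5244, 0.3469, 0.1006]), [np.float64(3.0), np.float64(3.4), np.float64(1.9)])
drop [0.5105 0.1966 0.102 ] (array([0.5159, 0.1924, 0.0976]), [np.float64(2.9), np.float64(2.7), np.float64(1.5)])
tea c (array([0.4156, 0.3371, 0.1029]), [np.float64(2.8), np.float64(2.3), np.float64(1.6)])
tcp px [[315.1803 325.7835]]
```

```bash
python3 go.py 0.415 0.337 0.052 18
```

```text
t 2.83 p [0.414 0.335 0.231] yaw 19.48 tilt 0.02 z-axis [-0. -0. -1.] open 84.9 gf 0.0 F [0.039 0.374 0.495]
shift units [-0.07  0.08  7.17] min rows 8
rz units 0.25
```

arm_command(series=[0,0,0.25,-0.07,0.08,0.8,85,0,0,0,0,0,0.8,85,0,0,0,0,0,0.8,85,0,0,0,0,0,0.8,85,0,0,0,0,0,0.8,85,0,0,0,0,0,0.8,85,0,0,0,0,0,0.8,85,0,0,0,0,0,0.8,85,0,0,0,0,0,0.77,85,0,0,0,0,0,0,85,0,0,0,0,0,0,60,0,0,0,0,0,0,55,0,0,0,0,0,0,50,0,0,0,0,0,0,45,0,0,0,0,0,0,40,0,0,0,0,0,0,40,0,0,0,0,0,0,40,0,0,0,0,0,0,40])

```text
clock: 5.08
position: [0.4159, 0.337, 0.0529]
tcp_rot: [[-0.951, -0.308, 0.001], [-0.308, 0.951, 0.001], [-0.001, 0.001, -1.0]]
contact_force: [-0.2, 2.0, 5.3]
opening: 0.577
gripper_force: 60.5
```

arm_command(series=[0,0,0,0,0,-0.5,40,0,0,0,0,0,-0.9,40,0,0,0,0,0,-0.9,40,0,0,0,0,0,-0.9,40,0,0,0,0,0,-0.9,40,0,0,0,0,0,-0.9,40,0,0,0,0,0,-0.9,40,0,0,0,0,0,-0.9,40,0,0,0.85,0,0,0,40,0,0,0.85,0,0,0,40,0,0,0.85,0,0,0,40,0,0,0.85,0,0,0,40,0,0,0.85,0,0,0,40,0,0,0,0,0,0,40])

```text
clock: 6.82
position: [0.4156, 0.3364, 0.2227]
tcp_rot: [[-0.991, 0.131, 0.0], [0.131, 0.991, 0.0], [-0.0, 0.0, -1.0]]
contact_force: [0.6, 0.5, -1.7]
opening: 0.582
gripper_force: 61.0
```

```bash
python3 go.py 0.429 -0.337 0.22 -7.1
```

```text
t 6.83 p [0.416 0.336 0.223] yaw -7.52 tilt 0.02 z-axis [ 0.  0. -1.] open 49.7 gf 61.0 F [ 0.648  0.516 -1.655]
shift units [ -4.06 -26.64   0.11] min rows 27
rz units -0.07
```

arm_command(series=[0,0,0,-0.13,-0.5,0,40,0,0,0,-0.14,-0.9,0,40,0,0,0,-0.14,-0.9,0,40,0,0,0,-0.14,-0.9,0,40,0,0,0,-0.14,-0.9,0,40,0,0,0,-0.14,-0.9,0,40,0,0,0,-0.14,-0.9,0,40,0,0,0,-0.14,-0.9,0,40,0,0,0,-0.14,-0.9,0,40,0,0,0,-0.14,-0.9,0,40,0,0,0,-0.14,-0.9,0,40,0,0,0,-0.14,-0.9,0,40,0,0,0,-0.14,-0.9,0,40,0,0,0,-0.14,-0.9,0,40,0,0,0,-0.14,-0.9,0,40,0,0,0,-0.14,-0.9,0,40,0,0,0,-0.14,-0.9,0,40,0,0,0,-0.14,-0.9,0,40,0,0,0,-0.14,-0.9,0,40,0,0,0,-0.14,-0.9,0,40])

```text
clock: 9.32
position: [0.4263, -0.1099, 0.2223]
tcp_rot: [[-0.991, 0.131, 0.0], [0.131, 0.991, -0.0], [-0.0, -0.0, -1.0]]
contact_force: [0.4, -1.0, -0.7]
opening: 0.584
gripper_force: 61.1
```

arm_command(series=[0,0,0,-0.13,-0.9,0,40,0,0,0,-0.13,-0.9,0,40,0,0,0,-0.13,-0.9,0,40,0,0,0,-0.13,-0.9,0,40,0,0,0,-0.13,-0.9,0,40,0,0,0,-0.13,-0.9,0,40,0,0,0,-0.13,-0.9,0,40,0,0,0,-0.13,-0.9,0,40,0,0,0,-0.13,-0.9,0,40,0,0,0,-0.13,-0.6,0,40,0,0,0,0,0,0,40,0,0,0,0,0,0,40])

```text
clock: 10.82
position: [0.4305, -0.3281, 0.222]
tcp_rot: [[-0.991, 0.131, -0.0], [0.131, 0.991, 0.0], [0.0, 0.0, -1.0]]
contact_force: [-0.5, -0.3, -0.3]
opening: 0.58
gripper_force: 61.2
```

```bash
python3 snap.py w2; python3 go.py 0.429 -0.337 0.22 -7.1
```

```text
t 10.88 p [ 0.431 -0.328  0.222] yaw -7.52 tilt 0.01 z-axis [-0.  0. -1.] open 49.5 gf 61.2 F [ 0.09   0.202 -1.869]
shift units [ 0.02 -0.37  0.09] min rows 1
rz units -0.07
```

View pics/w2.png

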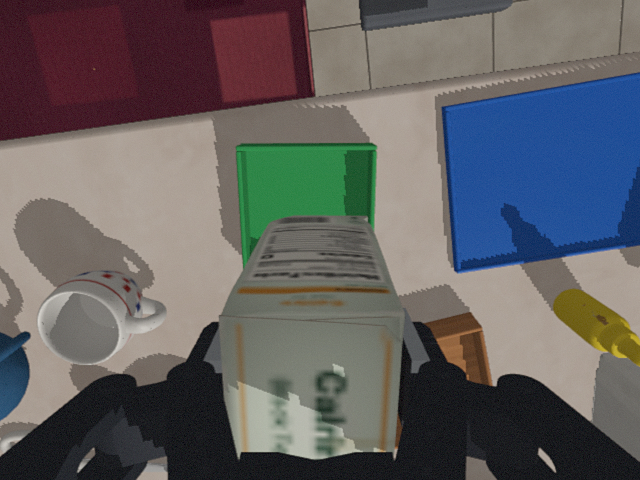

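Wrist view: the tea box is held straight; bin near-rim corners at (237,146) and (377,144); tray corners at (443,107) and (456,271).

Run:
```python
from h import *
np.set_printoptions(precision=4,suppress=True)
o,f=pickle.load(open("w2.pkl","rb"));T=Tw(f,o)
def rect(x,y,th,w,l,z):
    C=np.array([(w,l),(w,-l),(-w,-l),(-w,l)])/2;c,q=np.cos(th),np.sin(th);return np.c_[C@[[c,q],[-q,c]]+[x,y],np.full(4,z)]
print("bin wrist",onz(f,(237,146),.03,T),onz(f,(377,144),.03,T));print(rect(.429,-.3373,-.125,.11,.11,.03))
print("tray wrist",onz(f,(443,107),.01,T),onz(f,(456,271),.01,T));print(rect(.429,-.1328,.034,.145,.17,.01))
print("box px on axis at bin",proj(f,rect(.429,-.3373,-.125,.11,.11,.03),T))
```

```text
bin wrist [ 0.3701 -0.3809  0.03  ] [ 0.3828 -0.2737  0.03  ]
[[ 0.4904 -0.2896  0.03  ]
 [ 0.4767 -0.3987  0.03  ]
 [ 0.3676 -0.385   0.03  ]
 [ 0.3813 -0.2759  0.03  ]]
tray wrist [ 0.3628 -0.2163  0.01  ] [ 0.504  -0.2109  0.01  ]
[[ 0.4986 -0.0454  0.01  ]
 [ 0.5043 -0.2153  0.01  ]
 [ 0.3594 -0.2202  0.01  ]
 [ 0.3537 -0.0503  0.01  ]]
box px on axis at bin [[369.6411 275.9166]
 [239.7238 276.8395]
 [231.0778 143.3791]
 [373.9798 142.3334]]
```

arm_command(series=[0,0,0,0,-0.28,0.5,40,0,0,0,0,0,0.8,40,0,0,0,0,0,0.8,40,0,0,0,0,0,0.8,40,0,0,0,0,0,0.8,40,0,0,0,0,0,0.8,40,0,0,0,0,0,0.8,40,0,0,0,0,0,0.6,40,0,0,0,0,0,0.4,40,0,0,0,0,0,0.26,40,0,0,0,0,0,0,40,0,0,0,0,0,0,40])

```text
clock: 12.38
position: [0.4298, -0.3358, 0.0585]
tcp_rot: [[-0.991, 0.132, 0.001], [0.132, 0.991, -0.001], [-0.001, -0.001, -1.0]]
contact_force: [0.8, 0.6, -1.2]
opening: 0.582
gripper_force: 61.2
```

arm_command(series=[0,0,0,0,0,0.06,40,0,0,0,0,0,0,40,0,0,0,0,0,0,54,0,0,0,0,0,0,58,0,0,0,0,0,0,65,0,0,0,0,0,0,70,0,0,0,0,0,0,70,0,0,0,0,0,-0.5,70,0,0,0,0,0,-1,75,0,0,0,0,0,-1,80,0,0,0,0,0,-1,85,0,0,0,0,0,-1,85,0,0,0,0,0,-1,85,0,0,0,0,0,-1,85,0,0,0,0,0,0,85])

```text
clock: 14.25
position: [0.43, -0.336, 0.2213]
tcp_rot: [[-0.991, 0.132, 0.003], [0.132, 0.991, -0.004], [-0.003, -0.003, -1.0]]
contact_force: [-0.5, -0.1, -0.1]
opening: 0.992
gripper_force: 0.0
```

```bash
python3 snap.py w3; python3 go.py 0.43 0.048 0.22 0
```

```text
t 14.3 p [ 0.43  -0.336  0.22 ] yaw -7.56 tilt 0.09 z-axis [ 0.001 -0.001 -1.   ] open 85.4 gf 0.0 F [ 0.327 -0.453 -1.295]
shift units [ 2.   15.21 -0.03] min rows 16
rz units -1.26
```

View pics/w3.png

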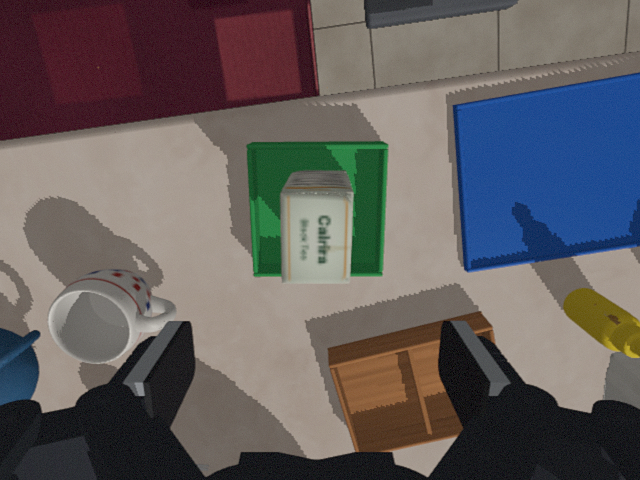

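Tea box stands upright in the bin. Caddy rim visible: near corners (329,350),(490,315), far-left (357,452).

arm_command(series=[0,0,-0.81,0,0,0,85,0,0,-0.81,0,0,0,85,0,0,-0.81,0,0,0,85,0,0,0,-0.1,0.9,0,85,0,0,0,-0.11,0.9,0,85,0,0,0,-0.11,0.9,0,85,0,0,0,-0.11,0.9,0,85,0,0,0,-0.11,0.9,0,85,0,0,0,-0.11,0.9,0,85,0,0,0,-0.11,0.9,0,85,0,0,0,-0.11,0.9,0,85,0,0,0,-0.11,0.9,0,85,0,0,0,-0.11,0.9,0,85,0,0,0,-0.11,0.9,0,85,0,0,0,-0.11,0.9,0,85,0,0,0,-0.11,0.9,0,85,0,0,0,-0.11,0.9,0,85,0,0,0,-0.11,0.9,0,85,0,0,0,-0.11,0.9,0,85,0,0,0,-0.11,0.88,0,85])

```text
clock: 16.8
position: [0.4286, 0.0507, 0.2191]
tcp_rot: [[-0.992, -0.122, 0.0], [-0.122, 0.992, -0.0], [-0.0, -0.0, -1.0]]
contact_force: [0.2, -0.3, 0.3]
opening: 0.994
gripper_force: 0.0
```

```bash
python3 - <<'E'
from h import *
np.set_printoptions(precision=4,suppress=True)
o,f=pickle.load(open("w3.pkl","rb"));T=Tw(f,o)
def rect(x,y,th,w,l,z):
    C=np.array([(w,l),(w,-l),(-w,-l),(-w,l)])/2;c,q=np.cos(th),np.sin(th);return np.c_[C@[[c,q],[-q,c]]+[x,y],np.full(4,z)]
print("caddy",[onz(f,u,.03,T) for u in[(329,350),(490,315),(357,452)]]);print(rect(.612,-.2655,.1224,.11,.15,.03))
d=pickle.load(open("f0.pkl","rb"));t=d["top"]
print("coffee base front etc",onz(t,(408,186),0),onz(t,(385,150),0),onz(t,(446,158),.1))
E
python3 go.py 0.43 0.049 0.052 7
python3 - <<'E'
import cv2,sys
sys.path.insert(0,'.')
E
python3 snap.py w4
```

```text
caddy [array([ 0.5562, -0.3411,  0.03  ]), array([ 0.5402, -0.198 ,  0.03  ]), array([ 0.6718, -0.3279,  0.03  ])]
[[ 0.6574 -0.1843  0.03  ]
 [ 0.6757 -0.3332  0.03  ]
 [ 0.5666 -0.3467  0.03  ]
 [ 0.5483 -0.1978  0.03  ]]
coffee base front etc [ 0.7148 -0.3922  0.    ] [ 0.8598 -0.3367  0.    ] [ 0.7427 -0.4975  0.1   ]
t 16.8 p [0.429 0.051 0.219] yaw 7.03 tilt 0.01 z-axis [ 0. -0. -1.] open 84.9 gf 0.0 F [ 0.237 -0.303  0.283]
shift units [-0.04 -0.07  6.69] min rows 7
rz units 0.01
```

View pics/w4.png

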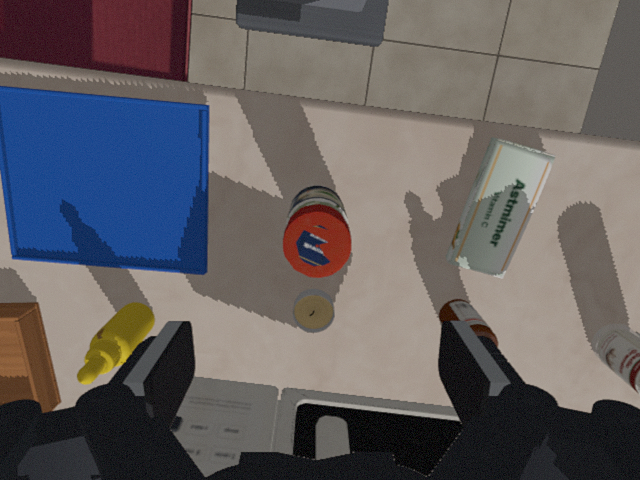

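Red cap top centre (317,240), candle (314,312), vitamin box right edge (553,157)→(503,276).

Run:
```python
from h import *
np.set_printoptions(precision=4,suppress=True)
o,f=pickle.load(open("w4.pkl","rb"));T=Tw(f,o)
print("red",onz(f,(317,240),.109,T),"candle",onz(f,(314,312),.018,T))
P=np.array([onz(f,u,.018,T) for u in[(497,140),(553,157),(503,276),(455,263)]]);print(P,P.mean(0))
print([np.linalg.norm(P[i]-P[i-1]).round(4) for i in range(4)], [np.degrees(np.arctan2(*(P[i]-P[i-1])[1::-1])).round(1) for i in range(4)])
print("tray",onz(f,(209,104),.01,T),onz(f,(207,274),.01,T))
```

```text
red [0.4273 0.0516 0.109 ] candle [0.5207 0.0607 0.018 ]
[[0.3549 0.1861 0.018 ]
 [0.3623 0.2338 0.018 ]
 [0.4665 0.2198 0.018 ]
 [0.4598 0.1757 0.018 ]] [0.4109 0.2038 0.018 ]
[np.float64(0.1055), np.float64(0.0483), np.float64(0.1052), np.float64(0.0446)] [np.float64(174.3), np.float64(81.1), np.float64(-7.7), np.float64(-98.6)]
tray [ 0.3557 -0.0427  0.01  ] [ 0.4993 -0.0377  0.01  ]
```

arm_command(series=[0,0,0,0,0.03,0.5,85,0,0,0,0,0,0.9,85,0,0,0,0,0,0.9,85,0,0,0,0,0,0.9,85,0,0,0,0,0,0.9,85,0,0,0,0,0,0.9,85,0,0,0,0,0,0.9,85,0,0,0,0,0,0.76,85,0,0,0,0,0,0,85,0,0,0,0,0,0,65,0,0,0,0,0,0,55,0,0,0,0,0,0,50,0,0,0,0,0,0,45,0,0,0,0,0,0,40,0,0,0,0,0,0,35,0,0,0,0,0,0,35,0,0,0,0,0,0,35,0,0,0,0,0,0,35])

```text
clock: 19.1
position: [0.4292, 0.0501, 0.0531]
tcp_rot: [[-0.992, -0.122, 0.001], [-0.122, 0.992, -0.0], [-0.001, -0.0, -1.0]]
contact_force: [-1.2, 0.4, 6.6]
opening: 0.501
gripper_force: 58.7
```

arm_command(series=[0,0,0,0,0,-0.5,35,0,0,0,0,0,-0.9,35,0,0,0,0,0,-0.9,35,0,0,0,0,0,-0.9,35,0,0,0,0,0,-0.9,35,0,0,0,0,0,-0.9,35,0,0,0,0,0,-0.9,35,0,0,0,0,0,-0.9,35])

```text
clock: 20.1
position: [0.4286, 0.0501, 0.2239]
tcp_rot: [[-0.993, -0.122, 0.0], [-0.122, 0.993, -0.0], [-0.0, -0.0, -1.0]]
contact_force: [-0.4, 0.1, -1.0]
opening: 0.501
gripper_force: 59.8
```

```bash
python3 - <<'E'
import cv2
c=cv2.imread("pics/w3.png")[300:460,310:510];c=cv2.resize(c,None,fx=3.5,fy=3.5,interpolation=cv2.INTER_CUBIC);cv2.imwrite("pics/w3c.png",c)
E
python3 go.py 0.607 -0.303 0.22 7
```

```text
t 20.1 p [0.429 0.05  0.224] yaw 7.02 tilt 0.01 z-axis [ 0. -0. -1.] open 42.8 gf 59.8 F [-0.376  0.099 -0.981]
shift units [ -5.36 -14.89   0.16] min rows 15
rz units 0.0
```

View pics/w3c.png

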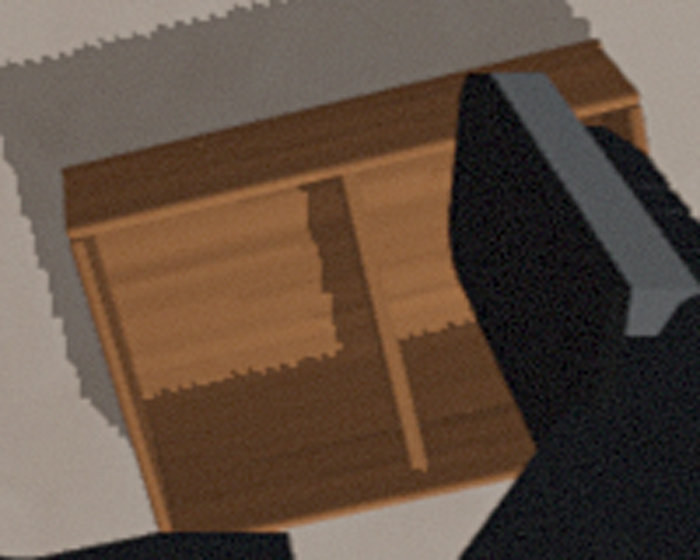

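Crop: caddy near rim corners (330,366.3),(492.3,328.6), far-left (356.6,452.3); base near corners (328,348.6),(480.9,311.4).

Run:
```python
from h import *
np.set_printoptions(precision=4,suppress=True)
o,f=pickle.load(open("w3.pkl","rb"));T=Tw(f,o)
C=np.array([(-.055,-.075,.03),(-.055,.075,.03),(.055,-.075,.03),(-.055,-.075,0),(-.055,.075,0)])
uv=np.array([(330,366.3),(492.3,328.6),(356.6,452.3),(328,348.6),(480.9,311.4)])
def P(p):
    c,q=np.cos(p[2]),np.sin(p[2]);return np.c_[C[:,:2]@[[c,q],[-q,c]]+p[:2],C[:,2]]
r=least_squares(lambda p:(proj(f,P(p),T)-uv).ravel(),[.612,-.262,.12]);print(r.x,r.fun.round(1))
c,q=np.cos(r.x[2]),np.sin(r.x[2])
for l in[(-.01,-.041),(-.01,.041)]:print(l,r.x[:2]+np.array([[c,-q],[q,c]])@l)
```

```text
[ 0.6161 -0.2621  0.1248] [-1.5 -1.9  1.8 -1.9 -0.5  6.6 -0.3 -1.6  0.5  0.1]
(-0.01, -0.041) [ 0.6112 -0.3041]
(-0.01, 0.041) [ 0.601  -0.2227]
```

arm_command(series=[0,0,0,-0.3,-0.5,0,35,0,0,0,-0.3,-0.85,0,35,0,0,0,-0.3,-0.85,0,35,0,0,0,-0.3,-0.85,0,35,0,0,0,-0.3,-0.85,0,35,0,0,0,-0.3,-0.85,0,35,0,0,0,-0.3,-0.85,0,35,0,0,0,-0.3,-0.85,0,35,0,0,0,-0.3,-0.85,0,35,0,0,0,-0.3,-0.85,0,35,0,0,0,-0.3,-0.85,0,35,0,0,0,-0.3,-0.85,0,35,0,0,0,-0.3,-0.85,0,35,0,0,0,-0.3,-0.85,0,35,0,0,0,-0.3,-0.85,0,35,0,0,0,-0.3,-0.85,0,35,0,0,0,-0.3,-0.85,0,35,0,0,0,-0.26,-0.4,0,35,0,0,0,0,0,0,35,0,0,0,0,0,0,35])

```text
clock: 22.6
position: [0.6061, -0.2933, 0.2225]
tcp_rot: [[-0.992, -0.122, -0.0], [-0.122, 0.992, 0.0], [0.0, 0.0, -1.0]]
contact_force: [0.4, -0.4, -1.1]
opening: 0.504
gripper_force: 59.8
```

```bash
python3 go.py 0.606 -0.304 0.0575 7
```

```text
t 22.6 p [ 0.606 -0.293  0.222] yaw 7.03 tilt 0.02 z-axis [-0.  0. -1.] open 43.1 gf 59.8 F [ 0.399 -0.432 -1.123]
shift units [ 0.06 -0.43  6.6 ] min rows 7
rz units 0.01
```

arm_command(series=[0,0,0,0.03,-0.43,0,35,0,0,0,0,0,0.5,35,0,0,0,0,0,0.8,35,0,0,0,0,0,0.8,35,0,0,0,0,0,0.8,35,0,0,0,0,0,0.8,35,0,0,0,0,0,0.6,35,0,0,0,0,0,0.6,35,0,0,0,0,0,0.6,35,0,0,0,0,0,0.5,35,0,0,0,0,0,0.4,35,0,0,0,0,0,0.2,35,0,0,0,0,0,0,35,0,0,0,0,0,0,35])

```text
clock: 24.35
position: [0.607, -0.3043, 0.0578]
tcp_rot: [[-0.993, -0.122, 0.0], [-0.122, 0.993, -0.0], [-0.0, -0.0, -1.0]]
contact_force: [-0.2, -0.9, -0.9]
opening: 0.503
gripper_force: 59.7
```

arm_command(series=[0,0,0,0,0,0,46,0,0,0,0,0,0,50,0,0,0,0,0,0,56,0,0,0,0,0,0,62,0,0,0,0,0,0,62,0,0,0,0,0,-0.5,62,0,0,0,0,0,-1,62,0,0,0,0,0,-1,70,0,0,0,0,0,-1,85,0,0,0,0,0,-1,85,0,0,0,0,0,-1,85,0,0,0,0,0,-1,85,0,0,0,0,0,0,85])

```text
clock: 25.98
position: [0.6073, -0.3045, 0.2228]
tcp_rot: [[-0.992, -0.122, 0.004], [-0.122, 0.992, -0.003], [-0.004, -0.003, -1.0]]
contact_force: [-0.6, -0.4, -0.0]
opening: 0.995
gripper_force: 0.0
```

```bash
python3 go.py 0.47 0.347 0.22 7;python3 go.py 0.523 0.349 0.22 7
```

```text
t 25.98 p [ 0.607 -0.304  0.223] yaw 7.02 tilt 0.29 z-axis [ 0.004 -0.003 -1.   ] open 85.0 gf 0.0 F [-0.623 -0.391 -0.011]
shift units [ 2.27 26.54  0.01] min rows 27
rz units 0.0
t 25.98 p [ 0.607 -0.304  0.223] yaw 7.02 tilt 0.29 z-axis [ 0.004 -0.003 -1.   ] open 85.0 gf 0.0 F [-0.623 -0.391 -0.011]
shift units [ 0.15 26.36  0.02] min rows 27
rz units 0.0
```

arm_command(series=[0,0,0,0.86,0.5,0,85,0,0,0,0.86,0.6,0,85,0,0,0,0.86,0.6,0,85,0,0,0,0.86,0.6,0,85,0,0,0,0.86,0.6,0,85,0,0,0,0.86,0.7,0,85,0,0,0,0.86,0.7,0,85,0,0,0,0.86,0.7,0,85,0,0,0,-0.11,0.95,0,85,0,0,0,-0.11,0.95,0,85,0,0,0,-0.11,0.95,0,85,0,0,0,-0.11,0.95,0,85,0,0,0,-0.11,0.95,0,85,0,0,0,-0.11,0.95,0,85,0,0,0,-0.11,0.95,0,85,0,0,0,-0.11,0.95,0,85,0,0,0,-0.11,0.95,0,85,0,0,0,-0.11,0.95,0,85,0,0,0,-0.11,0.95,0,85,0,0,0,-0.11,0.95,0,85])

```text
clock: 28.48
position: [0.4182, 0.0866, 0.2193]
tcp_rot: [[-0.993, -0.122, -0.001], [-0.122, 0.993, 0.0], [0.001, 0.0, -1.0]]
contact_force: [0.6, 0.1, -0.2]
opening: 0.995
gripper_force: 0.0
```

arm_command(series=[0,0,0,-0.11,0.95,0,85,0,0,0,-0.11,0.95,0,85,0,0,0,-0.11,0.95,0,85,0,0,0,-0.11,0.95,0,85,0,0,0,-0.11,0.95,0,85,0,0,0,-0.11,0.95,0,85,0,0,0,-0.11,0.95,0,85,0,0,0,-0.11,0.95,0,85,0,0,0,-0.11,0.95,0,85,0,0,0,-0.11,0.95,0,85,0,0,0,0,0,0,85])

```text
clock: 29.85
position: [0.4165, 0.3256, 0.2191]
tcp_rot: [[-0.992, -0.124, -0.001], [-0.124, 0.992, -0.001], [0.001, -0.0, -1.0]]
contact_force: [0.1, 0.5, -0.7]
opening: 0.995
gripper_force: 0.0
```

```bash
python3 go.py 0.524 0.349 0.22 7
```

```text
t 29.85 p [0.416 0.326 0.219] yaw 7.13 tilt 0.09 z-axis [-0.001 -0.001 -1.   ] open 85.0 gf 0.0 F [ 0.114  0.524 -0.681]
shift units [-4.38  0.4  -0.04] min rows 5
rz units 0.02
```

arm_command(series=[0,0,0,-0.88,0.08,0,85,0,0,0,-0.88,0.08,0,85,0,0,0,-0.88,0.08,0,85,0,0,0,-0.88,0.08,0,85,0,0,0,-0.84,0.06,0,85,0,0,0,0,0,0,85,0,0,0,0,0,0.5,85,0,0,0,0,0,0.9,85,0,0,0,0,0,0.9,85,0,0,0,0,0,0.9,85])

```text
clock: 31.1
position: [0.5229, 0.3472, 0.1388]
tcp_rot: [[-0.992, -0.122, -0.001], [-0.122, 0.992, -0.0], [0.001, -0.0, -1.0]]
contact_force: [0.9, -0.1, 0.6]
opening: 0.998
gripper_force: 0.0
```

```bash
python3 snap.py w5; python3 go.py 0.5232 0.348 0.05 7
python3 - <<'E'
from h import *
o,f=pickle.load(open("w5.pkl","rb"));print(proj(f,[(.5232,.3497,.102),(.5222,.3428,.102)],Tw(f,o)))
cv2.imwrite("pics/w5s.png",cv2.resize(cv2.imread("pics/w5.png"),None,fx=.7,fy=.7))
E
```

```text
t 31.15 p [0.522 0.347 0.136] yaw 7.04 tilt 0.36 z-axis [-0.006 -0.002 -1.   ] open 85.1 gf 0.0 F [-0.603 -0.559 -3.143]
shift units [-0.09  0.05  3.42] min rows 4
rz units 0.01
[[320.4734182  289.09171786]
 [305.74378021 285.37481287]]
```

View pics/w5s.png

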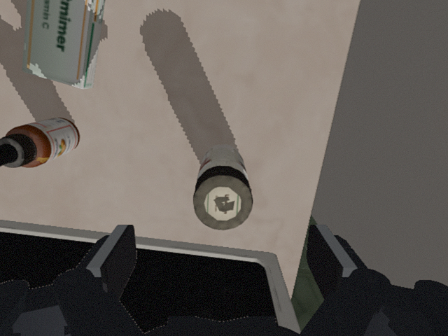

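Cap centre at (318.6,288.6) in full pixels – on the gripper axis and matching the wrist estimate. Descend and grip.

arm_command(series=[0,0,0,0,0.05,0.9,85,0,0,0,0,0,0.9,85,0,0,0,0,0,0.9,85,0,0,0,0,0,0.75,85,0,0,0,0,0,0,85,0,0,0,0,0,0,60,0,0,0,0,0,0,52,0,0,0,0,0,0,46,0,0,0,0,0,0,40,0,0,0,0,0,0,35,0,0,0,0,0,0,30,0,0,0,0,0,0,30,0,0,0,0,0,0,30,0,0,0,0,0,0,30])

```text
clock: 32.9
position: [0.5242, 0.3488, 0.0544]
tcp_rot: [[-0.993, -0.122, 0.001], [-0.122, 0.993, 0.0], [-0.001, -0.0, -1.0]]
contact_force: [-0.8, -1.7, 6.3]
opening: 0.461
gripper_force: 59.9
```

arm_command(series=[0,0,0,0,0,-0.5,30,0,0,0,0,0,-0.9,30,0,0,0,0,0,-0.9,30,0,0,0,0,0,-0.9,30,0,0,0,0,0,-0.9,30,0,0,0,0,0,-0.9,30,0,0,0,0,0,-0.9,30,0,0,0,0,0,-0.7,30,0,0,0,0.5,0,0,30,0,0,0,0.9,0,0,30,0,0,0,0.9,0,0,30,0,0,0,0.9,0,0,30,0,0,0,0.9,-0.5,0,30,0,0,0,0,-0.95,0,30,0,0,0,0,-0.95,0,30,0,0,0,0,-0.95,0,30,0,0,0,0,-0.95,0,30,0,0,0,0,-0.95,0,30,0,0,0,0,-0.95,0,30,0,0,0,0,-0.95,0,30])

```text
clock: 35.4
position: [0.4428, 0.1583, 0.2181]
tcp_rot: [[-0.992, -0.122, -0.002], [-0.122, 0.992, 0.0], [0.002, 0.0, -1.0]]
contact_force: [-0.6, -0.6, -0.1]
opening: 0.454
gripper_force: 60.4
```

```bash
python3 go.py 0.45 -0.2 0.22 7
```

```text
t 35.4 p [0.443 0.158 0.218] yaw 7.03 tilt 0.09 z-axis [-0.002  0.    -1.   ] open 38.7 gf 60.4 F [-0.605 -0.609 -0.146]
shift units [  1.47 -14.26  -0.08] min rows 15
rz units 0.01
```

arm_command(series=[0,0,0,0.09,-0.9,0,30,0,0,0,0.09,-0.9,0,30,0,0,0,0.09,-0.9,0,30,0,0,0,0.09,-0.9,0,30,0,0,0,0.09,-0.9,0,30,0,0,0,0.09,-0.9,0,30,0,0,0,0.09,-0.9,0,30,0,0,0,0.09,-0.9,0,30,0,0,0,0.09,-0.9,0,30,0,0,0,0.09,-0.9,0,30,0,0,0,0.09,-0.9,0,30,0,0,0,0.09,-0.9,0,30,0,0,0,0.09,-0.9,0,30,0,0,0,0.09,-0.9,0,30,0,0,0,0.09,-0.9,0,30,0,0,0,0,0,0,30,0,0,0,0,0,0,30])

```text
clock: 37.52
position: [0.4512, -0.1791, 0.2184]
tcp_rot: [[-0.992, -0.122, -0.001], [-0.122, 0.992, 0.001], [0.001, 0.001, -1.0]]
contact_force: [-0.4, -0.5, -1.8]
opening: 0.461
gripper_force: 60.4
```

```bash
python3 go.py 0.598 -0.2225 0.22 7
```

```text
t 37.52 p [ 0.451 -0.179  0.218] yaw 7.03 tilt 0.07 z-axis [-0.001  0.001 -1.   ] open 39.4 gf 60.4 F [-0.399 -0.503 -1.766]
shift units [-5.61 -2.44 -0.07] min rows 6
rz units 0.01
```

arm_command(series=[0,0,0,-0.7,-0.5,0,30,0,0,0,-0.9,-0.5,0,30,0,0,0,-0.9,-0.5,0,30,0,0,0,-0.9,-0.5,0,30,0,0,0,-0.9,-0.44,0,30,0,0,0,-0.9,0,0,30,0,0,0,-0.41,0,0,30,0,0,0,0,0,0,30,0,0,0,0,0,0,30])

```text
clock: 38.65
position: [0.5979, -0.2233, 0.219]
tcp_rot: [[-0.992, -0.122, -0.0], [-0.122, 0.992, 0.0], [0.0, 0.0, -1.0]]
contact_force: [0.6, 0.9, -0.6]
opening: 0.461
gripper_force: 60.5
```

```bash
python3 go.py 0.598 -0.2225 0.059 7; python3 snap.py w6
```

```text
t 38.65 p [ 0.598 -0.223  0.219] yaw 7.03 tilt 0.02 z-axis [-0.  0. -1.] open 39.3 gf 60.5 F [ 0.588  0.893 -0.558]
shift units [-0.01  0.03  6.4 ] min rows 7
rz units 0.0
```

View pics/w6.png

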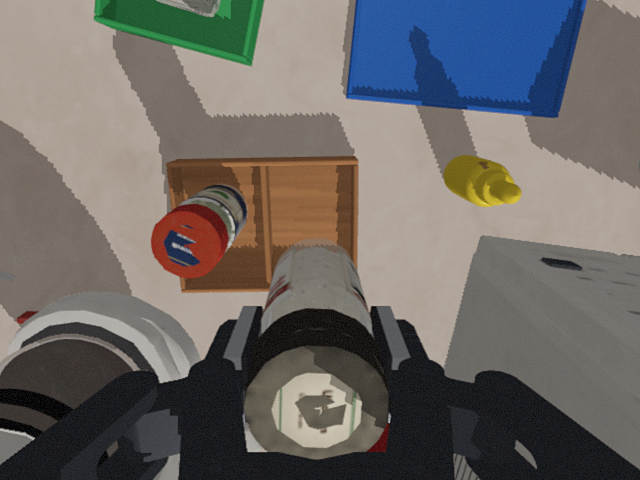

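Red jar stands in its half; right half spans columns 266–353 with the gripper axis at 315, so the descent is well aligned.

arm_command(series=[0,0,0,0,0,0.5,30,0,0,0,0,0,0.8,30,0,0,0,0,0,0.8,30,0,0,0,0,0,0.8,30,0,0,0,0,0,0.8,30,0,0,0,0,0,0.6,30,0,0,0,0,0,0.6,30,0,0,0,0,0,0.5,30,0,0,0,0,0,0.5,30,0,0,0,0,0,0.4,30,0,0,0,0,0,0.1,30,0,0,0,0,0,0,30,0,0,0,0,0,0,30])

```text
clock: 40.33
position: [0.5987, -0.2237, 0.0592]
tcp_rot: [[-0.992, -0.122, 0.001], [-0.122, 0.992, -0.001], [-0.001, -0.001, -1.0]]
contact_force: [-0.3, 0.5, -0.7]
opening: 0.46
gripper_force: 60.2
```

arm_command(series=[0,0,0,0,0,0.03,30,0,0,0,0,0,0,42,0,0,0,0,0,0,46,0,0,0,0,0,0,52,0,0,0,0,0,0,58,0,0,0,0,0,0,58,0,0,0,0,0,-0.5,58,0,0,0,0,0,-1,58,0,0,0,0,0,-1,58,0,0,0,0,0,-1,58,0,0,0,0,0,-1,65,0,0,0,0,0,-1,70,0,0,0,0,0,-1,70,0,0,0,0.5,0,0,70,0,0,0,0.9,0,0,70,0,0,0,0.9,0,0,70,0,0,0,0.9,0,0,70,0,0,0,0.9,0,0,70,0,0,0,0.9,0,0,70,0,0,0,0.9,0,0,70])

```text
clock: 42.82
position: [0.4502, -0.2412, 0.2197]
tcp_rot: [[-0.993, -0.122, -0.001], [-0.122, 0.993, 0.001], [0.001, 0.001, -1.0]]
contact_force: [0.2, 0.1, 0.1]
opening: 0.817
gripper_force: 0.0
```

```bash
python3 go.py 0.41 0.205 0.22 -7.5
```

```text
t 42.83 p [ 0.45  -0.241  0.22 ] yaw 7.01 tilt 0.09 z-axis [-0.001  0.001 -1.   ] open 69.8 gf 0.0 F [0.235 0.066 0.103]
shift units [-0.58 17.91  0.01] min rows 18
rz units 2.42
```

arm_command(series=[0,0,0,-0.03,0.95,0,70,0,0,0,-0.03,0.95,0,70,0,0,0,-0.03,0.95,0,70,0,0,0,-0.03,0.95,0,70,0,0,0,-0.03,0.95,0,70,0,0,0,-0.03,0.95,0,70,0,0,0,-0.03,0.95,0,70,0,0,0,-0.03,0.95,0,70,0,0,0,-0.03,0.95,0,70,0,0,0,-0.03,0.95,0,70,0,0,0,-0.03,0.95,0,70,0,0,0,-0.03,0.95,0,70,0,0,0,-0.03,0.95,0,70,0,0,0,-0.03,0.95,0,70,0,0,0,-0.03,0.95,0,70,0,0,0,-0.03,0.95,0,70,0,0,0,-0.03,0.95,0,70,0,0,0,-0.03,0.95,0,70,0,0,0,-0.03,0.8,0,70])

```text
clock: 45.2
position: [0.4102, 0.2063, 0.2203]
tcp_rot: [[-0.992, -0.124, -0.0], [-0.124, 0.992, 0.0], [0.0, 0.0, -1.0]]
contact_force: [-0.1, -0.5, -0.5]
opening: 0.82
gripper_force: 0.0
```

arm_command(series=[0,0,0.8,0,0,0,70,0,0,0.8,0,0,0,70,0,0,0.75,0,0,0,70,0,0,0,0,0,0,70])

```text
clock: 45.7
position: [0.4106, 0.2052, 0.2204]
tcp_rot: [[-0.993, 0.121, -0.0], [0.121, 0.993, 0.0], [0.0, 0.0, -1.0]]
contact_force: [-0.3, -0.1, -0.6]
opening: 0.825
gripper_force: 0.0
```

```bash
python3 snap.py w7
python3 - <<'E'
from h import *
np.set_printoptions(precision=4,suppress=True)
o,f=pickle.load(open("w7.pkl","rb"));T=Tw(f,o)
# bright/greenish carton vs. worktop: find by Lab, polygon via minAreaRect near expected spot
u=proj(f,[(.41,.203,.018)],T)[0];print("exp px",u)
im=cv2.imread("pics/w7.png");c=im.copy()
c=c[60:360,180:460];cv2.imwrite("pics/w7c.png",cv2.resize(c,None,fx=2,fy=2,interpolation=cv2.INTER_CUBIC))
E
python3 go.py 0.41 0.204 0.06 -7
```

```text
exp px [312.5674 210.122 ]
t 45.75 p [0.411 0.205 0.22 ] yaw -6.91 tilt 0.02 z-axis [-0.  0. -1.] open 70.0 gf 0.0 F [ 0.224 -0.684  0.5  ]
shift units [ 0.02 -0.05  6.42] min rows 7
rz units 0.01
```

View pics/w7c.png

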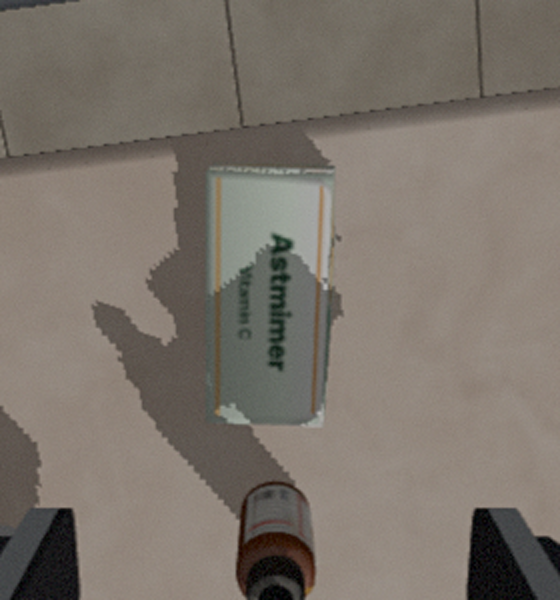

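Vitamin box is centred at (315,208.5) full pixels, aligned with the gripper; the dropper is at column ~318, beyond it. Descend.

arm_command(series=[0,0,0,0,0,0.6,70,0,0,0,0,0,1,70,0,0,0,0,0,1,70,0,0,0,0,0,1,70,0,0,0,0,0,1,70,0,0,0,0,0,1,70,0,0,0,0,0,1,70,0,0,0,0,0,0.8,70,0,0,0,0,0,0.5,70,0,0,0,0,0,0.5,70,0,0,0,0,0,0.26,70,0,0,0,0,0,0,70,0,0,0,0,0,0,70])

```text
clock: 47.38
position: [0.4117, 0.2044, 0.0044]
tcp_rot: [[-0.992, 0.123, 0.001], [0.123, 0.992, 0.0], [-0.001, 0.0, -1.0]]
contact_force: [-0.0, 1.3, 0.2]
opening: 0.817
gripper_force: 0.0
```

arm_command(series=[0,0,0,0,0,0.05,66,0,0,0,0,0,0,62,0,0,0,0,0,0,58,0,0,0,0,0,0,54,0,0,0,0,0,0,50,0,0,0,0,0,0,46,0,0,0,0,0,0,46,0,0,0,0,0,0,46,0,0,0,0,0,0,46])

```text
clock: 48.5
position: [0.4116, 0.2043, 0.0034]
tcp_rot: [[-0.992, 0.123, 0.001], [0.123, 0.992, 0.0], [-0.001, 0.0, -1.0]]
contact_force: [-2.0, -0.4, 9.0]
opening: 0.619
gripper_force: 62.2
```

arm_command(series=[0,0,0,0,0,-0.3,46,0,0,0,0,0,-0.6,46,0,0,0,0,0,-0.9,46,0,0,0,0,0,-0.9,46,0,0,0,0,0,-0.9,46,0,0,0,0,0,-0.9,46,0,0,0,0,0,-0.9,46,0,0,0,0,0,-0.9,46,0,0,0,0,0,-0.9,46,0,0,-0.5,0,0,0,46,0,0,-0.5,0,0,0,46,0,0,-0.5,0,0,0,46,0,0,0,0,0,0,46])

```text
clock: 50.12
position: [0.4114, 0.2042, 0.183]
tcp_rot: [[-0.999, -0.033, -0.0], [-0.033, 0.999, -0.0], [0.0, -0.0, -1.0]]
contact_force: [-0.2, 0.0, -0.3]
opening: 0.621
gripper_force: 63.5
```

```bash
python3 go.py 0.431 -0.104 0.18 2
```

```text
t 50.12 p [0.411 0.204 0.183] yaw 1.89 tilt 0.01 z-axis [-0. -0. -1.] open 53.0 gf 63.5 F [-0.182  0.012 -0.297]
shift units [ -0.38 -12.35   0.12] min rows 13
rz units -0.02
```

arm_command(series=[0,0,0,-0.03,-0.6,0,46,0,0,0,-0.03,-0.9,0,46,0,0,0,-0.03,-0.9,0,46,0,0,0,-0.03,-0.9,0,46,0,0,0,-0.03,-0.9,0,46,0,0,0,-0.03,-0.9,0,46,0,0,0,-0.03,-0.9,0,46,0,0,0,-0.03,-0.9,0,46,0,0,0,-0.03,-0.9,0,46,0,0,0,-0.03,-0.9,0,46,0,0,0,-0.03,-0.9,0,46,0,0,0,-0.03,-0.9,0,46,0,0,0,-0.03,-0.9,0,46,0,0,0,0,-0.85,0,46,0,0,0,0,0,0,46,0,0,0,0,0,0,46])

```text
clock: 52.12
position: [0.4311, -0.1014, 0.1828]
tcp_rot: [[-0.999, -0.033, -0.0], [-0.033, 0.999, 0.0], [0.0, 0.0, -1.0]]
contact_force: [-0.7, -0.6, 0.2]
opening: 0.619
gripper_force: 63.5
```

```bash
python3 go.py 0.431 -0.104 0.009 2;python3 snap.py w8
python3 - <<'E'
from h import *
np.set_printoptions(precision=4,suppress=True)
o,f=pickle.load(open("w8.pkl","rb"));T=Tw(f,o)
im=f["pixels"].astype(int);m=((im[:,:,2]>90)&(im[:,:,2]>im[:,:,0]*2)&(im[:,:,2]>im[:,:,1]*1.4)).astype(np.uint8)
m=cv2.morphologyEx(m,cv2.MORPH_OPEN,np.ones((5,5)))
ys,xs=np.nonzero(m)
for y in range(60,300,20):
    r=np.nonzero(m[y])[0]
    if len(r): a,b=onz(f,(r[0],y),.01,T),onz(f,(r[-1],y),.01,T);print(y,r[0],r[-1],a[:2],b[:2])
for x in range(200,460,40):
    r=np.nonzero(m[:,x])[0]
    if len(r): print("col",x,r[0],r[-1],onz(f,(x,r[0]),.01,T)[:2])
E
```

```text
t 52.12 p [ 0.431 -0.101  0.183] yaw 1.88 tilt 0.02 z-axis [-0.  0. -1.] open 52.9 gf 63.5 F [-0.71  -0.552  0.182]
shift units [ 0.01 -0.11  6.95] min rows 7
rz units -0.02
120 162 394 [ 0.3624 -0.213 ] [ 0.3571 -0.0474]
140 163 389 [ 0.3763 -0.2133] [ 0.371  -0.0498]
160 165 388 [ 0.3906 -0.2129] [ 0.3853 -0.0494]
180 167 243 [ 0.4052 -0.2125] [ 0.4034 -0.156 ]
200 169 232 [ 0.4203 -0.2121] [ 0.4187 -0.1646]
220 172 233 [ 0.4357 -0.2109] [ 0.4342 -0.1642]
240 174 233 [ 0.4517 -0.2104] [ 0.4502 -0.1647]
260 176 234 [ 0.4681 -0.21  ] [ 0.4666 -0.1643]
280 178 235 [ 0.485  -0.2095] [ 0.4835 -0.1639]
col 200 120 297 [ 0.3616 -0.1859]
col 240 120 180 [ 0.3606 -0.1574]
col 280 120 173 [ 0.3597 -0.1288]
col 320 120 174 [ 0.3588 -0.1003]
col 360 120 174 [ 0.3579 -0.0717]
```

arm_command(series=[0,0,0,0,-0.1,0.5,46,0,0,0,0,0,0.9,46,0,0,0,0,0,0.9,46,0,0,0,0,0,0.9,46,0,0,0,0,0,0.9,46,0,0,0,0,0,0.8,46,0,0,0,0,0,0.6,46,0,0,0,0,0,0.6,46,0,0,0,0,0,0.5,46,0,0,0,0,0,0.3,46,0,0,0,0,0,0.08,46,0,0,0,0,0,0,46,0,0,0,0,0,0,46])

```text
clock: 53.8
position: [0.4318, -0.1041, 0.0087]
tcp_rot: [[-0.999, -0.033, 0.001], [-0.033, 0.999, -0.0], [-0.001, -0.0, -1.0]]
contact_force: [-0.8, -0.2, 0.0]
opening: 0.621
gripper_force: 63.5
```

arm_command(series=[0,0,0,0,0,0.04,46,0,0,0,0,0,0,46,0,0,0,0,0,0,55,0,0,0,0,0,0,59,0,0,0,0,0,0,63,0,0,0,0,0,0,63,0,0,0,0,0,0,63,0,0,0,0,0,-0.3,63,0,0,0,0,0,-0.8,63,0,0,0,0,0,-1,63,0,0,0,0,0,-1,60,0,0,0,0,0,-1,60,0,0,0,0,0,-1,60,0,0,0,0,0,-1,60,0,0,0,0,0,-1,60,0,0,0,0,0,-1,60,0,0,0,0,0,0,60])

```text
clock: 55.92
position: [0.432, -0.1042, 0.2115]
tcp_rot: [[-0.999, -0.034, 0.003], [-0.034, 0.999, -0.002], [-0.003, -0.002, -1.0]]
contact_force: [-0.1, -0.2, 0.2]
opening: 0.701
gripper_force: 0.0
```

```bash
python3 snap.py w9
python3 - <<'E'
from h import *
np.set_printoptions(precision=4,suppress=True)
o,f=pickle.load(open("w9.pkl","rb"));T=Tw(f,o)
im=f["pixels"].astype(int);m=((im[:,:,2]>90)&(im[:,:,2]>im[:,:,0]*2)&(im[:,:,2]>im[:,:,1]*1.4)).astype(np.uint8)
u=proj(f,[(.430,-.104,.022)],T)[0];print(u)
x,y=u.astype(int)
r=np.nonzero(m[y])[0];print("row",y,r[0],r[r<x].max(),r[r>x].min() if (r>x).any() else None,r[-1])
c=np.nonzero(m[:,x])[0];print("col",x,c)if len(c)<5 else print("col",c[0],c[c<y].max(),c[c>y].min() if (c>y).any() else None,c[-1])
a=onz(f,(r[r<x].max(),y),.022,T);b=onz(f,(r[r>x].min(),y),.022,T);print(a,b,(a+b)/2)
E
python3 go.py 0.42 0.196 0.22 0
```

```text
[316.0994 210.4603]
row 210 187 282 351 389
col 117 138 276 287
[ 0.4305 -0.1313  0.022 ] [ 0.4287 -0.0761  0.022 ] [ 0.4296 -0.1037  0.022 ]
t 55.98 p [ 0.431 -0.104  0.21 ] yaw 1.92 tilt 0.07 z-axis [ 0.001 -0.001 -1.   ] open 59.9 gf 0.0 F [ 0.587 -0.65  -0.681]
shift units [ 0.06 12.   -0.4 ] min rows 13
rz units 0.32
```

arm_command(series=[0,0,0,0,0.6,0,70,0,0,0,0,0.95,0,70,0,0,0,0,0.95,0,70,0,0,0,0,0.95,0,70,0,0,0,0,0.95,0,70,0,0,0,0,0.95,0,70,0,0,0,0,0.95,0,70,0,0,0,0,0.95,0,70,0,0,0,0,0.95,0,70,0,0,0,0,0.95,0,70,0,0,0,0,0.95,0,70,0,0,0,0,0.95,0,70,0,0,0,0,0.95,0,70,0,0,0,0,0,0,70,0,0,0,0,0,0,70])

```text
clock: 57.85
position: [0.421, 0.1957, 0.2093]
tcp_rot: [[-0.999, -0.034, -0.001], [-0.034, 0.999, -0.0], [0.001, -0.0, -1.0]]
contact_force: [-0.2, 0.7, -0.6]
opening: 0.821
gripper_force: 0.0
```

```bash
python3 snap.py w10
python3 - <<'E'
from h import *
np.set_printoptions(precision=4,suppress=True)
o,f=pickle.load(open("w7.pkl","rb"));T=Tw(f,o);print("w7 foot",onz(f,(318.5,301),0,T))
o,f=pickle.load(open("w10.pkl","rb"));T=Tw(f,o)
h=cv2.cvtColor(f["pixels"],cv2.COLOR_RGB2HSV).astype(int);im=f["pixels"].astype(int)
m=((h[:,:,1]>110)&(im[:,:,0]>im[:,:,2]*1.6)&(im[:,:,0]>50)).astype(np.uint8)
n,l,st,ce=cv2.connectedComponentsWithStats(m)
for i in range(1,n):
    if st[i,4]>80:print(st[i],ce[i])
print(proj(f,[(.512,.196,0),(.512,.196,.06),(.512,.196,.102)],T), "dark rows:")
u=proj(f,[(.512,.196,.09)],T)[0].astype(int)
d=(im.sum(2)<130).astype(np.uint8)[u[1]-40:u[1]+50,u[0]-60:u[0]+60]
n,l,st,ce=cv2.connectedComponentsWithStats(d)
for i in range(1,n):
    if st[i,4]>60:print("dark",st[i]+[u[0]-60,u[1]-40,0,0,0],ce[i]+[u[0]-60,u[1]-40])
E
python3 go.py 0.512 0.196 0.22 2
```

```text
w7 foot [0.5006 0.1971 0.    ]
[   0    0  111   93 7559] [63.1842 42.4847]
[119   0   9  92 297] [123.2458  42.9764]
[294 325  36  29 245] [316.8612 334.2571]
[  0 329   8  26 155] [  2.8968 341.9935]
[[312.4505 306.7962]
 [311.8516 340.1889]
 [311.2902 371.4953]] dark rows:
dark [ 290  321   40   56 1300] [307.6162 344.1715]
t 57.9 p [0.421 0.195 0.209] yaw 1.91 tilt 0.05 z-axis [-0.001 -0.    -1.   ] open 70.3 gf 0.0 F [-0.734 -0.418  0.016]
shift units [-3.63 -0.1  -0.42] min rows 4
rz units -0.02
```

arm_command(series=[0,0,0,-0.7,0,0,70,0,0,0,-0.9,0,0,70,0,0,0,-0.9,0,0,70,0,0,0,-0.9,0,0,70,0,0,0,-0.27,0.05,0,70,0,0,0,0,0,0.5,70,0,0,0,0,0,0.9,70,0,0,0,0,0,0.9,70,0,0,0,0,0,0.9,70,0,0,0,0,0,0.9,70,0,0,0,0,0,0.8,70,0,0,0,0,0,0.7,70,0,0,0,0,0,0.6,70,0,0,0,0,0,0.4,70,0,0,0,0,0,0.2,70,0,0,0,0,0,0.1,70,0,0,0,0,0,0,70,0,0,0,0,0,0,70])

```text
clock: 60.15
position: [0.5133, 0.2002, 0.0376]
tcp_rot: [[-0.999, -0.033, 0.001], [-0.033, 0.999, 0.0], [-0.001, 0.0, -1.0]]
contact_force: [-0.1, 0.1, -0.0]
opening: 0.818
gripper_force: 0.0
```

arm_command(series=[0,0,0,0,-0.15,0.1,70,0,0,0,0,0,0.09,65,0,0,0,0,0,0,58,0,0,0,0,0,0,52,0,0,0,0,0,0,46,0,0,0,0,0,0,40,0,0,0,0,0,0,36,0,0,0,0,0,0,32,0,0,0,0,0,0,28,0,0,0,0,0,0,24,0,0,0,0,0,0,24,0,0,0,0,0,0,24,0,0,0,0,0,0,24])

```text
clock: 61.78
position: [0.5135, 0.1964, 0.0328]
tcp_rot: [[-0.999, -0.034, 0.0], [-0.034, 0.999, -0.0], [-0.0, -0.0, -1.0]]
contact_force: [-0.9, -2.0, 5.2]
opening: 0.358
gripper_force: 59.2
```

arm_command(series=[0,0,0,0,0,-0.4,24,0,0,0,0,0,-0.7,24,0,0,0,0,0,-0.9,24,0,0,0,0,0,-0.9,24,0,0,0,0,0,-0.9,24,0,0,0,0,0,-0.9,24,0,0,0,0,0,-0.9,24,0,0,0,0,0,-0.9,24,0,0,0,0,0,-0.6,24,0,0,0,0.6,0,0,24,0,0,0,0.9,0,0,24,0,0,0,0.9,0,0,24,0,0,0,0.8,0,0,24,0,0,0,0,-0.6,0,24,0,0,0,0,-0.9,0,24,0,0,0,0,-0.9,0,24,0,0,0,0,-0.9,0,24,0,0,0,0,-0.9,0,24,0,0,0,0,-0.9,0,24,0,0,0,0,-0.9,0,24])

```text
clock: 64.28
position: [0.4389, 0.0422, 0.2102]
tcp_rot: [[-0.999, -0.033, 0.0], [-0.033, 0.999, -0.0], [-0.0, -0.0, -1.0]]
contact_force: [-0.2, 0.1, -0.9]
opening: 0.359
gripper_force: 59.3
```

```bash
python3 go.py 0.43 -0.178 0.21 2
```

```text
t 64.28 p [0.439 0.042 0.21 ] yaw 1.89 tilt 0.02 z-axis [ 0. -0. -1.] open 30.6 gf 59.3 F [-0.168  0.053 -0.877]
shift units [ 0.65 -8.79  0.01] min rows 9
rz units -0.02
```

arm_command(series=[0,0,0,0.06,-0.9,0,24,0,0,0,0.06,-0.9,0,24,0,0,0,0.06,-0.9,0,24,0,0,0,0.06,-0.9,0,24,0,0,0,0.06,-0.9,0,24,0,0,0,0.06,-0.9,0,24,0,0,0,0.06,-0.9,0,24,0,0,0,0.06,-0.9,0,24,0,0,0,0.06,-0.5,0,24,0,0,0,0,0,0,24,0,0,0,0,0,0,24])

```text
clock: 65.65
position: [0.4313, -0.1486, 0.2101]
tcp_rot: [[-0.999, -0.034, -0.0], [-0.034, 0.999, 0.0], [0.0, 0.0, -1.0]]
contact_force: [0.7, -0.2, -0.8]
opening: 0.359
gripper_force: 59.3
```

```bash
python3 go.py 0.43 -0.178 0.0375 2
```

```text
t 65.65 p [ 0.431 -0.149  0.21 ] yaw 1.93 tilt 0.02 z-axis [-0.  0. -1.] open 30.7 gf 59.3 F [ 0.747 -0.209 -0.76 ]
shift units [ 0.09 -1.18  6.9 ] min rows 7
rz units -0.01
```

arm_command(series=[0,0,0,0,-0.6,0,24,0,0,0,0,-0.58,0,24,0,0,0,0,0,0.5,24,0,0,0,0,0,0.9,24,0,0,0,0,0,0.9,24,0,0,0,0,0,0.9,24,0,0,0,0,0,0.9,24,0,0,0,0,0,0.8,24,0,0,0,0,0,0.7,24,0,0,0,0,0,0.5,24,0,0,0,0,0,0.4,24,0,0,0,0,0,0.3,24,0,0,0,0,0,0,24,0,0,0,0,0,0,24])

```text
clock: 67.4
position: [0.4325, -0.1786, 0.0404]
tcp_rot: [[-0.999, -0.034, 0.001], [-0.034, 0.999, -0.0], [-0.001, -0.0, -1.0]]
contact_force: [0.7, 0.3, -0.5]
opening: 0.359
gripper_force: 59.3
```

arm_command(series=[0,0,0,0,0,0.08,24,0,0,0,0,0,0.05,24,0,0,0,0,0,0,24,0,0,0,0,0,0,32,0,0,0,0,0,0,35,0,0,0,0,0,0,39,0,0,0,0,0,0,44,0,0,0,0,0,0,44,0,0,0,0,0,0,44,0,0,0,0,0,-0.3,44,0,0,0,0,0,-0.7,44,0,0,0,0,0,-1,44,0,0,0,0,0,-1,44,0,0,0,0,0,-1,44,0,0,0,0,0,-1,44,0,0,0,0,0,-1,44,0,0,0,0,0,-1,44,0,0,0,0,0,0,44])

```text
clock: 69.65
position: [0.4328, -0.1788, 0.2135]
tcp_rot: [[-0.999, -0.034, 0.003], [-0.034, 0.999, -0.002], [-0.003, -0.002, -1.0]]
contact_force: [-0.7, 0.1, -0.2]
opening: 0.517
gripper_force: 0.0
```

```bash
python3 go.py
python3 - <<'E'
from h import *
from bench import grab_frame
np.set_printoptions(precision=4,suppress=True)
d=pickle.load(open("f0.pkl","rb"))
for n in("top","scene"):
    f=grab_frame(n);cv2.imwrite(f"pics/end_{n}.png",f["pixels"][:,:,::-1])
    im=f["pixels"].astype(int);h=cv2.cvtColor(f["pixels"],cv2.COLOR_RGB2HSV).astype(int)
    # cup & candle: change against the first picture
    for k,P in(("candle",(.5215,.058,.01)),("cup",(.486,-.517,.03))):
        u,v=proj(f,[P])[0].astype(int);df=np.abs(im-d[n]["pixels"].astype(int)).sum(2)[v-12:v+12,u-12:u+12];print(n,k,(u,v),"diff mean",df.mean().round(1))
    # red cap blob and its size
    m=((h[:,:,1]>170)&((h[:,:,0]<6)|(h[:,:,0]>174))&(im[:,:,0]>110)).astype(np.uint8)
    N,l,st,ce=cv2.connectedComponentsWithStats(m)
    for i in range(1,N):
        if st[i,4]>25:
            print(n,"red",st[i],ce[i].round(1))
    for k,P in(("red",(.607,-.304,.113)),("black",(.5985,-.2237,.106)),("drop",(.4325,-.1786,.1)),("tea",(.43,-.336,.111))):print(n,k,proj(f,[P])[0].round(1))
E
python3 snap.py w11
python3 - <<'E'
from h import *
o,f=pickle.load(open("w11.pkl","rb"));T=Tw(f,o)
im=f["pixels"].astype(int)
for z in(.106,):
    u=proj(f,[(.4325,-.1786,z)],T)[0];print("exp tip",u)
u=u.astype(int);a=(im.sum(2)<130).astype(np.uint8)[u[1]-60:u[1]+20,u[0]-50:u[0]+50]
N,l,st,ce=cv2.connectedComponentsWithStats(a)
for i in range(1,N):
    if st[i,4]>60:print(st[i][:2]+[u[0]-50,u[1]-60],st[i][2:],ce[i]+[u[0]-50,u[1]-60])
E
```

```text
t 69.65 p [ 0.433 -0.179  0.214] yaw 1.92 tilt 0.22 z-axis [ 0.003 -0.002 -1.   ] open 44.2 gf 0.0 F [-0.738  0.127 -0.156]
top candle (np.int64(265), np.int64(245)) diff mean 97.7
top cup (np.int64(462), np.int64(243)) diff mean 5.3
top red [314 142  20  16 181] [322.3 148.9]
top red [384 196  11   6  29] [388.6 199.3]
top red [388.2 196.1]
top black [360.6 201.2]
top drop [349.9 253.8]
top tea [407.5 249.9]
scene candle (np.int64(292), np.int64(239)) diff mean 7.1
scene cup (np.int64(446), np.int64(381)) diff mean 4.6
scene red [410 264  17  11  60] [416.5 269.4]
scene red [418.5 268.5]
scene black [390.5 254.1]
scene drop [319.9 272.9]
scene tea [366.  310.2]
exp tip [314.58491378 244.92443593]
[293 200] [ 42  26 189] [309.53968254 209.83597884]
[297 214] [ 34  21 212] [312.5990566  221.08962264]
[304 226] [ 20  27 447] [313.42729306 239.32214765]
```

Run:
```python
import cv2
a=cv2.imread("pics/top0.png");b=cv2.imread("pics/end_top.png")
for n,(u,v),(U,V) in[("black",(161,235),(360.6,201.2)),("drop",(217,240),(349.9,258)),("tea",(161,268),(407.5,249.9))]:
    t=a[v-9:v+10,u-9:u+10];U,V=int(U),int(V);r=cv2.matchTemplate(b[V-30:V+31,U-30:U+31],t,cv2.TM_CCOEFF_NORMED);_,s,_,l=cv2.minMaxLoc(r);print(n,round(s,2),(U-30+l[0]+9,V-30+l[1]+9))
```

```text
black 0.7 (342, 197)
drop 0.62 (335, 251)
tea 0.77 (409, 251)
```

Run:
```python
from h import *
o,f=pickle.load(open("w11.pkl","rb"));T=Tw(f,o)
print("w11 px",proj(f,[(.5985,-.2237,.106),(.607,-.304,.113)],T))
for n,(U,V) in(("scene",(390,254)),("top",(361,201))):
    g=cv2.cvtColor(cv2.imread(f"pics/end_{n}.png"),cv2.COLOR_BGR2HSV)[V-18:V+26,U-20:U+21]
    print(n,"gray (value/sat) from",U-20,V-18)
    for r in range(0,44,3):print(V-18+r,' '.join(f"{g[r,c,2]:3d}/{g[r,c,1]:3d}" for c in range(0,41,4)))
```

```text
w11 px [[245.35810794 461.04723922]
 [131.64876411 475.38402453]]
scene gray (value/sat) from 370 236
236 141/ 16 141/ 13 140/ 15 138/  9 139/ 13 159/ 18 211/ 37 222/ 36 225/ 34 226/ 33 104/113
239 140/ 13 139/ 15 139/ 13 143/ 18 190/ 32 223/ 34 225/ 33 223/ 35 225/ 33 223/ 37  99/118
242 140/ 13 141/ 16 167/ 23 219/ 35 223/ 33 225/ 32 224/ 33 226/ 33 226/ 34 188/ 38 121/ 59
245 155/ 18 208/ 34 223/ 34 223/ 32 224/ 33 226/ 29 225/ 32 226/ 29 226/ 29 137/ 35 132/ 35
248 219/ 35 222/ 32 222/ 36 223/ 32 222/ 32 220/ 36 223/ 34 226/ 29 221/ 36 132/ 37 135/ 38
251 222/ 32 222/ 32 222/ 32 218/ 37 142/ 41 182/ 41 173/ 41 219/ 35 183/ 38 131/ 37 135/ 38
254 220/ 34 223/ 32 224/ 34 161/ 40 201/ 43 156/ 44 233/ 33 139/ 40 136/ 38 132/ 37 133/ 35
257 222/ 33 222/ 34 221/ 35 120/ 40 121/ 42 191/ 41 176/ 41 109/ 40 134/ 32 135/ 34 134/ 34
260 222/ 33 221/ 33 223/ 34  91/ 42  56/ 46  72/ 39  75/ 44  69/ 37 133/ 36 134/ 36 133/ 36
263 224/ 31 223/ 32 224/ 31 130/ 27  53/ 43  50/ 41  55/ 51  86/ 53 132/ 35 134/ 32 138/ 50
266 223/ 29 222/ 33 223/ 32 158/ 13 109/ 14  76/ 23  86/ 36 133/ 71 146/100 13
[... 1095 characters left out ...]
 141/ 36 112/ 34  87/ 44  86/ 30  85/ 33  84/ 97  96/ 48
207  95/ 40  91/ 31 100/ 28 128/ 38 129/ 38  90/ 34  83/ 40  84/ 30  84/ 36  80/ 83  64/  8
210  90/ 37  86/ 27 104/ 32 121/ 32 107/ 36  86/ 36  88/ 29  84/ 33  59/ 13  75/ 20  75/  7
213  87/ 35  85/ 33  92/ 36 115/ 31  88/ 29  84/ 27  86/ 39  59/ 22  46/ 33  47/ 16  51/ 35
216  85/ 30  89/ 37  90/ 34 101/ 35  86/ 39  86/ 27  76/ 27  87/117  41/ 25  50/ 20  41/  6
219  87/ 26  88/ 32  89/ 40  90/ 31  88/ 32  85/ 36  45/  0  71/ 47  56/ 23  38/ 27  85/ 90
222  86/ 42  86/ 33  88/ 32  87/ 38  84/ 30  74/ 45  30/ 26  41/ 25  46/ 22  59/ 99 124/150
225  85/ 24  87/ 38  89/ 29  86/ 42  93/ 55  79/119  35/ 44  44/ 52  55/ 65  88/145  94/144
```

The scene view shows the black cap at (390,254), with its white body straight below, so that jar is upright as expected. The arm hid it in the top view. Handing in.

```bash
python3 -c "
from bench import arm;print(arm.hand_in())"
```

```text
the job is handed in; nothing more can be done
None
```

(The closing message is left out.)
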